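Put away two tap-repair parts from the sloped bin into the smoky drawer

ROBOT

A 7-joint arm with a two-finger parallel gripper is mounted at the origin on the work surface. World frame = base frame: x ahead of the robot, y to its left, z up, the work surface at z = 0. Lengths are in m, angles in rad, forces in N, time in s.
With the tool pointing down it reaches from about 0.425 to 0.925 m from the base axis. Payload 6.8 kg.
Tool frame: the origin (TCP) lies midway between the tips of the shut fingers; the grasp point (between the pads) lies 19 mm behind it; z points along the fingers, x is the direction in which the jaws open and shut, and the axes are right-handed (so a half turn about z gives the same grasp; the last joint's range is limited). The gripper opens to 85 mm and grips with 20 to 120 N. Pads are 22 mm wide; open, the fingers measure 114 mm over their backs; the gripper's body (76 mm by 85 mm) begins 54 mm behind the grasp point. The pads swing forward as they close: fully open they stand 13 mm farther back than shut.
Start: joints at [-1.245, 0.477, 0.022, 1.555, -0.011, 1.109, -0.083], TCP at [0.284, 0.612, 0.201] pointing down, gripper open.
Joint ranges: [-2.96, 2.96], [-0.34, 2.1], [-1.41, 1.46], [0.24, 2.44], [-1.37, 4.51], [0.17, 1.92], [-2.96, 2.96]. Speed limits (rad/s): [2.39, 2.39, 3.14, 3.14, 3.14, 3.14, 3.14].

INTERFACE

Orientations are given as a unit quaternion [w, x, y, z].
In Python, from station import bot, imaging, nets gives the robot as it stands. The module is installed in compiled form; this text tells all that it offers.
- The arm moves only by the tool apply_moves, never from a script. Its argument "moves" is text: rows parted by semicolons, each of 7 numbers parted by spaces: the gripper command: -1 is fully open, 1 is shut, values between are in proportion, then the shift along the tool's x, y, z normalised to -1 to 1, where 1 is 120 mm, then the turn, a rotation vector about the tool's x, y, z normalised to -1 to 1, where 1 is 4 degrees. In form: hand dx dy dz rx ry rz; .... A call has 1 to 12 rows; each row shifts and turns the commanded pose from where the row before left it, along the tool's axes as they then stand; what a row does not reach is not made up. A row lasts 1/12 s, in which the tool goes at most 41.7 mm and 7.16 degrees, less where a joint would pass 70% of its speed; a pose out of reach is approached as far as the arm can. A call with a number of a shift or a turn outside -1 to 1 is refused whole. A call with a gripper value outside its range is refused whole. The fingers move at their own pace and stop on an object; "force" is the grip in N (left out, the last holds). Time passes only in rows, so rows that do not move let the fingers close. It gives the time, the measured TCP pose, the force and the opening at its end, in the units of the state.
- bot.get_obs(): the state, without advancing time (a new reading comes with each control period).
- imaging.read_camera(name): name is "scene" or "side" or "wrist"; returns a dict with "image" (420x560x3 uint8, red, green, blue), "fx", "fy", "cx", "cy" (pixels), "view" (4x4, takes a point from world to camera coordinates); the wrist camera has in their place "mount" (4x4, takes a point from camera to tool coordinates, whose origin is the TCP and whose axes are the tool frame's). Camera axes: x right, y down, z forward; pixel columns grow to the right and rows downward; lengths in m; the calibration is good to about 2 mm. The wrist camera is an equidistant fisheye: a pixel r from the principal point sees the ray r / f radians off the axis. A picture is of the moment at which its call begins: read the wrist's pose just before it. There is no depth.
- bot.hand_in(): hands the job in, once; it reports no verdict.
Trained networks look in a picture, given as the dict that the camera call returned (one of the last four; its "shot" number tells which), for a name from the list of things; names that differ only in an ending like _2 or _b are one class to them, and where a whole thing is asked for, a point or a joint stands for the part that bears it (a point fixed in the world has none). Each returns a list of dicts, best first, with "score" (0 to 1); they miss things now and then, are a little off and sometimes report something else, mostly with a low value. They report only what shows in the picture. A call takes as long as a camera call.
- nets.spot_in(picture, name): "rect" ([left, top, right, bottom] in pixels, round what is visible of it).
- nets.outline_of(picture, name): "region" (420x560 bool, what is visible of it) and "rect" ([left, top, right, bottom] in pixels, round what is visible of it).
- nets.spot_point(picture, name): "location" ([column, row] in pixels: a listed point, or the origin of a listed thing).
The state is a dict: "t": time; "q": joint angles; "joint_vel": joint speeds; "joint_torque": joint torques, N m; "eef_pos": TCP position; "tool_rot": TCP orientation; "contact_force": force on the tool from outside, world axes, zero at the start; "torque": the same for the moment, N m; "gripper_width": opening from 0.0 (shut) to 1.0 (fully open).
Only numpy, scipy, OpenCV 4.12 (cv2) and the standard library are available. Lean on these libraries where they do the work, as an engineer would, in place of code of your own. Each camera call takes 0.05 s, during which the arm holds its last target.

TASK

Take the green pipe fitting and the chrome knob out of the sloped bin, stand both upright on the floor of the top smoky drawer (it is only slightly open, so pull it further out first), and push the drawer fully shut with both still standing. Leave the red valve handle in its compartment, and do not disturb the glass jar or the hex key.

Things in the scene. Friction and masses are not known exactly. Their poses are not given: they have to be found in the camera images.
- bin: Smoky plastic two-tier parts bin, fixed, 299 mm wide (y), 150 mm deep, 203 mm high. Origin on the table; its open front faces local -x, z up. In the lower tier are three compartments about 95 mm wide, centred at local y -98, 0 and +98 mm, parted by walls 3 mm thick and 22 mm high (square to the slope).
- bin_slope (a point): Point on the sloping floor of the middle compartment where the part's underside is centred, 50 mm above the table (axes as the bin's). The floor rises at 32 degrees towards local +x, from 19 mm before this point to 113 mm beyond it along the slope; a lip 8 mm high closes its lower edge.
- bin_overhang (a point): Middle of the lower front edge of the bin's upper tier, which overhangs the compartments: 108 mm above and 2 mm behind (local +x) bin_slope; its front rises upright 45 mm above this edge. A gripper coming straight down on the parts would hit it; along the slope's normal the way is free.
- fitting: Green PPR pipe coupling, a plain cylinder 36 mm diameter and 40 mm tall with a dark bore at the top, about 35 g, standing square on the sloping floor of one of the three compartments (which one varies), resting against the lip. Origin at the centre of its underside; z is its axis, pointing to its bored top.
- knob: Chrome diverter knob, about 90 g: round flange 36 mm diameter (0 to 7 mm high), neck 24 mm, gripping head 34 mm diameter (17 to 34 mm high), a 28 x 7 x 6 mm pointer bar on top (along its x), 40 mm tall in all. Stands in another compartment in the same way. Origin at the centre of its underside; z is its axis, pointing to the bar.
- valve_handle: Red plastic butterfly valve handle, hub 36 mm diameter, wings 64 mm over all along its y, 25 mm tall, in the remaining compartment; to be left there. Origin at the centre of its underside, z its axis.
- stack: Stackable pair of smoky plastic drawers, fixed, 200 mm deep (x), 210 mm wide (y), top at 160 mm with four 3 mm feet pads on it. Origin under its centre on the table surface; -x is its front. The lower drawer is fixed shut and has the same bar handle.
- top_drawer (a joint): Opening of the top drawer (m): 0 fully shut, 0.14 fully out; slides along the stack's -x; starts 15 to 40 mm open; moves stiffly and stays where it is left.
- drawer_handle (a point): Centre of the top drawer's grey bar handle: round bar 11 mm thick, 100 mm long along the stack's y, its axis 35 mm in front of the drawer's front face, 135 mm above the table (25 mm below the stack's top). Axes as the stack's.
- drawer_floor (a point): Centre of the top drawer's inner floor, 88 mm above the table; moves with the drawer, axes as the stack's. Inside 172 mm long (x), 186 mm wide (y); side walls 51 mm high; the front's outer face is 98 mm from here towards -x, its top 63 mm over this floor. With the drawer q open, floor beyond local x = q - 92 mm lies under the stack's top (68 mm free height).
- jar: Small closed glass jar with aluminium lid, 54 mm diameter, 68 mm tall, on the table; bystander. Origin at the centre of its underside.
- hex_key: Steel hex key lying on the table, 8 mm thick, long arm 90 mm along its x, short arm 30 mm; bystander. Origin under the middle of the long arm.

How it is judged:
At the end, for the whole second after the job is handed in: Fitting and knob both stand at rest on the top drawer's floor (within 8 mm of it, axis within 0.2 rad of vertical); the drawer is shut to within 6 mm; the red valve handle, the upright jar and the hex key are each within 30 mm of where they started (x of fitting in the frame of drawer_floor between -0.088 and 0.088 m and y of fitting in the frame of drawer_floor between -0.095 and 0.095 m and z of fitting in the frame of drawer_floor between -0.006 and 0.008 m and angle between each of fitting, knob, jar's own z axis and vertical below 0.2 rad and linear speed of each of fitting, knob below 0.03 m/s and x of knob in the frame of drawer_floor between -0.088 and 0.088 m and y of knob in the frame of drawer_floor between -0.095 and 0.095 m and z of knob in the frame of drawer_floor between -0.006 and 0.008 m and value of joint top_drawer below 0.006 m and distance of each of valve_handle, jar, hex_key from where it was at the start of the episode below 0.03 m); the robot touches nothing.
It fails at once if the red valve handle is moved more than 30 mm (distance of valve_handle from where it was at the start of the episode above 0.03 m).
It fails at once if the glass jar is moved more than 30 mm or tipped (distance of jar from where it was at the start of the episode above 0.03 m or angle between jar's own z axis and vertical above 0.35 rad).
It fails at once if the hex key is moved more than 30 mm (distance of hex_key from where it was at the start of the episode above 0.03 m).
It also fails if it takes over 72 s, if anything falls off the work surface, if the arm or the gripper's body presses on something with over 40 N, if the wrist force passes 120 N, or if a joint passes its speed limit or range.

## Working session

There is one attempt and no reset: what is moved stays moved. The work goes in short steps, Python scripts to look and compute and a tool call to move; the robot and the scene stay as the last step left them, time stands still between calls to the robot, and variables do not carry over. Pictures are saved under pics/ and viewed, and the job is handed in when it is done.

Besides the shell and the picture viewer there is one more tool, called after "Call:" as name(argument=value, ...), one argument or row to a line, values as JSON. apply_moves: Moves the arm, as the interface text tells. Scaled input: -1 to 1 covers 120 mm each way for a shift and 4 degrees each way for a turn. Its arguments: {"type":"object","properties":{"moves":{"type":"string"},"force":{"type":"number"}},"required":["moves"]}

```bash
mkdir -p pics; ls
cat > h.py <<'E'
import numpy as np, cv2
from station import bot, imaging, nets
def save(p,n):
    cv2.imwrite('pics/'+n,cv2.cvtColor(p['image'],cv2.COLOR_RGB2BGR))
def ray(p,uv):
    V=np.array(p['view']);R=V[:3,:3];t=V[:3,3]
    d=np.array([(uv[0]-p['cx'])/p['fx'],(uv[1]-p['cy'])/p['fy'],1.])
    d=R.T@d; return -R.T@t, d/np.linalg.norm(d)
def atz(p,uv,z):
    o,d=ray(p,uv); return o+d*(z-o[2])/d[2]
def proj(p,X):
    V=np.array(p['view']);c=V[:3,:3]@np.array(X)+V[:3,3]
    return np.array([p['fx']*c[0]/c[2]+p['cx'],p['fy']*c[1]/c[2]+p['cy']])
def tri(a,ua,b,ub):
    o1,d1=ray(a,ua);o2,d2=ray(b,ub)
    A=np.stack([d1,-d2],1);s=np.linalg.lstsq(A,o2-o1,rcond=None)[0]
    x=o1+d1*s[0];y=o2+d2*s[1];return (x+y)/2,np.linalg.norm(x-y)
E
python3 - <<'E'
from h import *
o=bot.get_obs();print({k:np.round(v,3).tolist() for k,v in o.items()})
a=imaging.read_camera('scene');b=imaging.read_camera('side')
save(a,'scene0.png');save(b,'side0.png')
for n in ['bin','bin_slope','bin_overhang','fitting','knob','valve_handle','stack','drawer_handle','drawer_floor','jar','hex_key']:
    ra=nets.spot_point(a,n)[:2];rb=nets.spot_point(b,n)[:2]
    print(n,[(np.round(r['location']).tolist(),round(r['score'],2)) for r in ra],[(np.round(r['location']).tolist(),round(r['score'],2)) for r in rb])
    if ra and rb:
        x,e=tri(a,ra[0]['location'],b,rb[0]['location']);print('   ',np.round(x,4),round(e,4))
E
```

```text
pics
{'t': 0.0, 'q': [-1.245, 0.478, 0.022, 1.556, -0.012, 1.109, -0.083], 'joint_vel': [-0.0, -0.0, 0.001, 0.0, 0.001, -0.0, -0.001], 'joint_torque': [0.0, -59.645, 1.608, -28.12, 0.012, 0.009, 0.0], 'eef_pos': [0.283, 0.612, 0.2], 'tool_rot': [0.001, 0.843, 0.538, -0.001], 'contact_force': [0.142, -0.486, -0.894], 'torque': [-0.011, -0.001, 0.009], 'gripper_width': 0.999}
bin [([252.0, 318.0], 0.88)] [([337.0, 188.0], 0.74), ([224.0, 332.0], 0.57)]
    [0.3071 0.3741 0.4263] 0.1501
bin_slope [([268.0, 184.0], 0.56), ([248.0, 308.0], 0.55)] [([222.0, 308.0], 0.8), ([184.0, 346.0], 0.59)]
    [0.353  0.341  0.4293] 0.2704
bin_overhang [([247.0, 280.0], 0.69)] [([217.0, 259.0], 0.83), ([184.0, 348.0], 0.59)]
    [0.5068 0.2027 0.1568] 0.0044
fitting [([247.0, 308.0], 0.75), ([310.0, 293.0], 0.34)] [([223.0, 309.0], 0.7)]
    [0.5112 0.1974 0.0393] 0.0042
knob [([233.0, 349.0], 0.89)] [([182.0, 348.0], 0.86)]
    [0.4876 0.3087 0.0586] 0.0021
valve_handle [([262.0, 271.0], 0.47), ([347.0, 170.0], 0.29)] [([251.0, 276.0], 0.92)]
    [0.525  0.0966 0.044 ] 0.0046
stack [([261.0, 196.0], 0.68)] [([279.0, 214.0], 0.72)]
    [ 0.6655 -0.1819  0.0042] 0.0016
drawer_handle [([313.0, 183.0], 0.91)] [([336.0, 189.0], 0.67)]
    [ 0.4971 -0.1656  0.138 ] 0.0013
drawer_floor [([267.0, 179.0], 0.82)] [([292.0, 192.0], 0.56)]
    [ 0.6494 -0.2066  0.0649] 0.0098
jar [([348.0, 169.0], 0.62)] [([386.0, 202.0], 0.56)]
    [ 0.4589 -0.4024  0.0187] 0.0023
hex_key [([309.0, 294.0], 0.71)] [([305.0, 312.0], 0.79)]
    [0.399  0.0944 0.0215] 0.005
```

View pics/scene0.png

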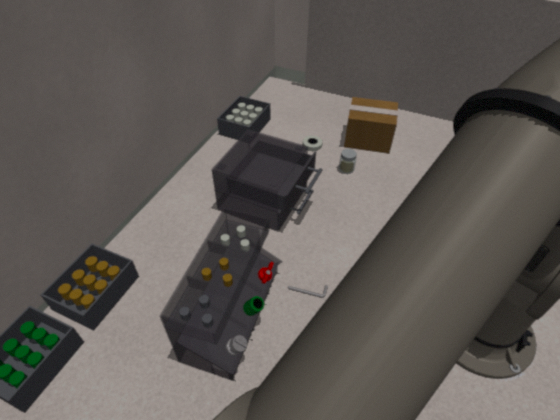

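View pics/side0.png

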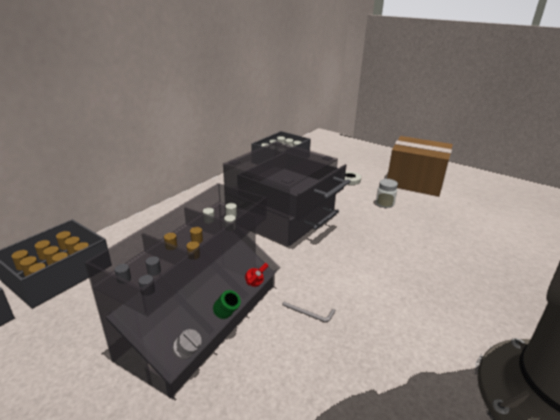

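```bash
cat > fit.py <<'E'
from h import *
from scipy.optimize import least_squares
a=imaging.read_camera('scene');b=imaging.read_camera('side')
def fr(x,y,yaw,X):
    c,s=np.cos(yaw),np.sin(yaw); return np.array([x+c*X[0]-s*X[1],y+s*X[0]+c*X[1],X[2]])
obs=[]
pts={'bin_slope':(0,0,.05),'bin_overhang':(.002,0,.158),'fitting':(0,0,.05),'knob':(0,.098,.05),'valve_handle':(0,-.098,.05)}
for p in (a,b):
    for n,X in pts.items():
        r=nets.spot_point(p,n)
        if r: obs.append((p,n,np.array(X),np.array(max(r,key=lambda q:q['score'])['location'])))
f=lambda v:np.concatenate([(proj(p,fr(*v,X))-u) for p,n,X,u in obs])
s=least_squares(f,[.51,.2,.1],loss='soft_l1',f_scale=3.)
print('bin',s.x); 
for (p,n,X,u),r in zip(obs,f(s.x).reshape(-1,2)): print(n,np.round(u),np.round(r,1))
obs2=[]
# stack: x,y,yaw,q
def st(v):
    x,y,w,q=v; return {'stack':fr(x,y,w,(0,0,0)),'drawer_handle':fr(x,y,w,(-.141-q,0,.135)),'drawer_floor':fr(x,y,w,(-.008-q,0,.088))}
for p in (a,b):
    for n in st([0]*4):
        r=nets.spot_point(p,n)
        if r: obs2.append((p,n,np.array(max(r,key=lambda q:q['score'])['location'])))
f2=lambda v:np.concatenate([(proj(p,st(v)[n])-u) for p,n,u in obs2])
s2=least_squares(f2,[.66,-.18,-.1,.03],loss='soft_l1',f_scale=3.)
print('stack',s2.x)
for (p,n,u),r in zip(obs2,f2(s2.x).reshape(-1,2)): print(n,np.round(u),np.round(r,1))
# overlay
for p,nm in ((a,'ov_a.png'),(b,'ov_b.png')):
    im=cv2.cvtColor(p['image'],cv2.COLOR_RGB2BGR).copy(); im=cv2.resize(im,None,fx=2,fy=2)
    x,y,w,q=s2.x
    def L(A,B,c):
        A=tuple(int(v) for v in 2*proj(p,A));B=tuple(int(v) for v in 2*proj(p,B));cv2.line(im,A,B,c,1)
    bx=[fr(x,y,w,(i*.1,j*.105,.16)) for i,j in ((-1,-1),(-1,1),(1,1),(1,-1))]
    for i in range(4): L(bx[i],bx[(i+1)%4],(0,255,255))
    L(fr(x,y,w,(-.141-q,-.05,.135)),fr(x,y,w,(-.141-q,.05,.135)),(0,0,255))
    g=s.x
    L(fr(*g,(.002,-.1495,.158)),fr(*g,(.002,.1495,.158)),(255,0,255))
    L(fr(*g,(.002,-.1495,.203)),fr(*g,(.002,.1495,.203)),(255,0,255))
    S,C=np.sin(.5585),np.cos(.5585)
    for yy in (-.1495,-.049,.049,.1495):
        L(fr(*g,(-.019*C,yy,.05-.019*S)),fr(*g,(.113*C,yy,.05+.113*S)),(255,255,0))
    L(fr(*g,(-.019*C,-.1495,.05-.019*S)),fr(*g,(-.019*C,.1495,.05-.019*S)),(255,255,0))
    im=im[200:800,200:1000]
    cv2.imwrite('pics/'+nm,im)
E
python3 fit.py
```

```text
bin [0.50493021 0.20629445 0.13002506]
bin_slope [248. 310.] [-0.2 -1.3]
bin_overhang [248. 284.] [-2.7 -1.9]
fitting [245. 308.] [3.3 0.6]
knob [230. 348.] [ 2.2 -0.2]
valve_handle [262. 272.] [-0.5  3.1]
bin_slope [221. 308.] [-0.7  1.1]
bin_overhang [216. 263.] [ 0.6 -4.7]
fitting [222. 310.] [-1.5 -0.4]
knob [183. 348.] [-0.3  0.3]
valve_handle [250. 275.] [0.7 2.4]
stack [ 0.66052742 -0.17938259  0.01746878  0.02179812]
stack [262. 199.] [ 0.2 -0.2]
drawer_handle [315. 180.] [-0.9  0.2]
drawer_floor [268. 180.] [2.7 0.3]
stack [280. 215.] [-0.4  0.8]
drawer_handle [338. 187.] [1.2 0.7]
drawer_floor [292. 194.] [-2.3 -4.2]
```

View pics/ov_a.png

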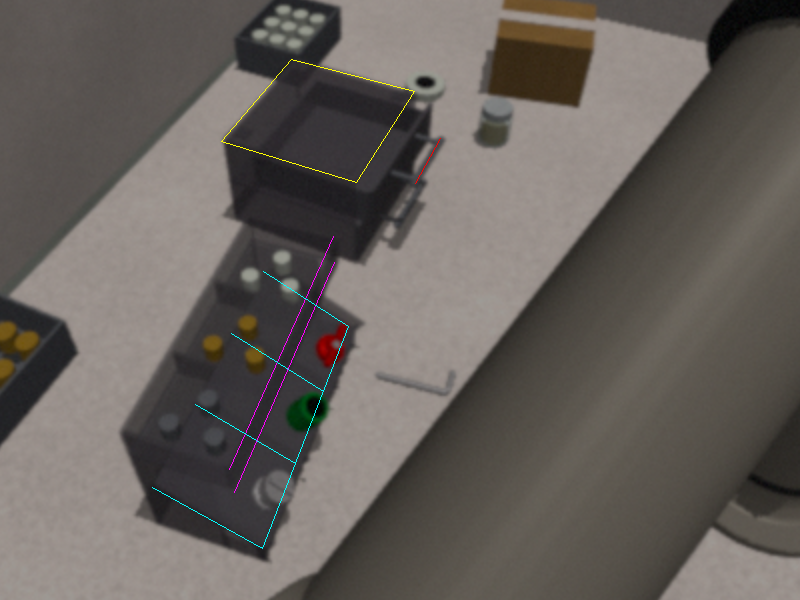

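View pics/ov_b.png

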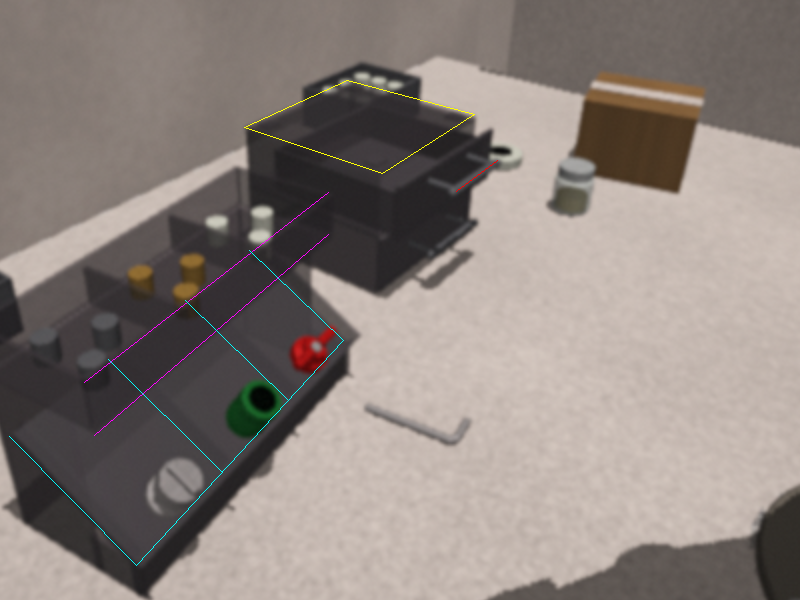

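```bash
cat > plan.py <<'E'
from h import *
from scipy.spatial.transform import Rotation as R, Slerp
def rot(q): return R.from_quat([q[1],q[2],q[3],q[0]])
def cur():
    o=bot.get_obs(); return np.array(o['eef_pos']),rot(o['tool_rot']),o
def tool(xa,za):
    x=np.array(xa,float);z=np.array(za,float);z/=np.linalg.norm(z);x-=z*(x@z);x/=np.linalg.norm(x)
    return R.from_matrix(np.stack([x,np.cross(z,x),z],1))
def plan(way,p0=None,r0=None,vmax=.036,rmax=4.0):
    """way: list of (pos,R,hand)"""
    if p0 is None: p0,r0,_=cur()
    p,r=p0,r0;rows=[]
    ps,rs=p0,r0
    for P,Q,h in way:
        P=np.array(P);d=np.linalg.norm(P-ps);an=np.degrees((rs.inv()*Q).magnitude())
        n=int(max(1,np.ceil(d/vmax),np.ceil(an/(rmax*.98))))
        sl=Slerp([0,1],R.concatenate([rs,Q]))
        for k in range(1,n+1):
            tp=ps+(P-ps)*k/n;tr=sl(k/n)
            dp=np.round(r.inv().apply(tp-p)/.12,3);dr=np.round(np.degrees((r.inv()*tr).as_rotvec())/4,2)
            dr=np.clip(dr,-1,1)
            p=p+r.apply(dp*.12);r=r*R.from_rotvec(np.radians(dr*4))
            rows.append(f"{h:g} "+" ".join(f"{v:g}" for v in np.concatenate([dp,dr])+0.))
        ps,rs=P,Q
    for i in range(0,len(rows),12): print("; ".join(rows[i:i+12]));print()
    print(len(rows),'end',np.round(p,4),np.round(r.as_quat(),4))
D=np.radians
E
python3 - <<'E'
from plan import *
p,r,o=cur()
Q=tool([np.cos(.13+np.pi/2),np.sin(.13+np.pi/2),0],[0,0,-1])
plan([((.284,.54,.33),r,-1),((.40,.22,.38),Q,-1)])
E
```

```text
-1 -0.109 0.051 -0.216 0 0 0; -1 -0.11 0.051 -0.215 0 0 0; -1 -0.109 0.052 -0.216 0 0 0; -1 -0.11 0.051 -0.215 0 0 0; -1 -0.109 0.051 -0.216 0 0 0; -1 -0.202 0.2 -0.041 0 0 -0.81; -1 -0.212 0.188 -0.042 0 0 -0.81; -1 -0.222 0.176 -0.042 0 0 -0.8; -1 -0.232 0.163 -0.041 0 0 -0.81; -1 -0.241 0.15 -0.042 0 0 -0.81; -1 -0.249 0.135 -0.041 0 0 -0.81; -1 -0.257 0.122 -0.042 0 0 -0.8

-1 -0.262 0.107 -0.042 0 0 -0.81; -1 -0.269 0.092 -0.041 0 0 -0.81; -1 -0.273 0.077 -0.042 0 0 -0.81

15 end [0.4  0.22 0.38] [0.6596 0.7516 0.     0.    ]
```

Call:
apply_moves(
  moves="-1 -0.109 0.051 -0.216 0 0 0; -1 -0.11 0.051 -0.215 0 0 0; -1 -0.109 0.052 -0.216 0 0 0; -1 -0.11 0.051 -0.215 0 0 0; -1 -0.109 0.051 -0.216 0 0 0; -1 -0.202 0.2 -0.041 0 0 -0.81; -1 -0.212 0.188 -0.042 0 0 -0.81; -1 -0.222 0.176 -0.042 0 0 -0.8; -1 -0.232 0.163 -0.041 0 0 -0.81; -1 -0.241 0.15 -0.042 0 0 -0.81; -1 -0.249 0.135 -0.041 0 0 -0.81; -1 -0.257 0.122 -0.042 0 0 -0.8",
)

```text
t: 3.1
eef_pos: [0.3655, 0.3142, 0.3654]
tool_rot: [-0.0, 0.72, 0.694, 0.0]
contact_force: [1.2, -0.2, 0.3]
gripper_width: 0.999
```

Call:
apply_moves(
  moves="-1 -0.262 0.107 -0.042 0 0 -0.81; -1 -0.269 0.092 -0.041 0 0 -0.81; -1 -0.273 0.077 -0.042 0 0 -0.81; -1 0 0 0 0 0 0; -1 0 0 0 0 0 0",
)

```text
t: 3.52
eef_pos: [0.4009, 0.2182, 0.3807]
tool_rot: [-0.0, 0.661, 0.75, 0.001]
contact_force: [-0.2, 0.3, 0.7]
gripper_width: 1.0
```

```bash
cat >> plan.py <<'E'
def wray(p,uv,pos,r):
    M=np.array(p['mount']);u=np.array([uv[0]-p['cx'],uv[1]-p['cy']])
    th=np.hypot(u[0]/p['fx'],u[1]/p['fy']);ph=np.arctan2(u[1]/p['fy'],u[0]/p['fx'])
    d=np.array([np.sin(th)*np.cos(ph),np.sin(th)*np.sin(ph),np.cos(th)])
    d=r.apply(M[:3,:3]@d);o=pos+r.apply(M[:3,3]);return o,d
def wz(p,uv,pos,r,z):
    o,d=wray(p,uv,pos,r);return o+d*(z-o[2])/d[2]
def wproj(p,X,pos,r):
    M=np.array(p['mount']);c=M[:3,:3].T@(r.inv().apply(np.array(X)-pos)-M[:3,3])
    th=np.arctan2(np.hypot(c[0],c[1]),c[2]);ph=np.arctan2(c[1],c[0])
    return np.array([p['fx']*th*np.cos(ph)+p['cx'],p['fy']*th*np.sin(ph)+p['cy']])
E
python3 - <<'E'
from plan import *
p,r,o=cur();print(o['t'],p,o['tool_rot'],np.round(o['q'],2))
w=imaging.read_camera('wrist');save(w,'w1.png');print({k:w[k] for k in w if k not in('image',)})
for n,z in [('bin_slope',.05),('bin_overhang',.158),('fitting',.05),('knob',.05),('valve_handle',.05),('drawer_handle',.135),('hex_key',0)]:
    for q in nets.spot_point(w,n)[:2]: print(n,np.round(q['location']),round(q['score'],2),np.round(wz(w,q['location'],p,r,z),4))
E
```

```text
3.5167 [0.40086309 0.21824855 0.38071388] [-4.78750193e-05  6.61319586e-01  7.50103684e-01  9.30504154e-04] [-0.86 -0.04  0.22  1.8   0.01  1.38  1.05]
{'fx': 325.19226210127806, 'fy': 325.19226210127806, 'cx': 280.99679033061847, 'cy': 207.0140472774358, 'mount': array([[ 9.99999912e-01, -2.91198466e-04,  3.03314325e-04,
        -4.18964559e-04],
       [ 1.83522156e-04,  9.51305463e-01,  3.08249709e-01,
        -7.86169346e-02],
       [-3.78306416e-04, -3.08249626e-01,  9.51305432e-01,
        -1.74379861e-01],
       [ 0.00000000e+00,  0.00000000e+00,  0.00000000e+00,
         1.00000000e+00]]), 'shot': 5}
bin_slope [266. 217.] 0.8 [0.5054 0.2058 0.05  ]
fitting [264. 216.] 0.82 [0.5047 0.2028 0.05  ]
knob [325. 218.] 0.96 [0.4963 0.3049 0.05  ]
valve_handle [205. 213.] 0.61 [0.5125 0.1043 0.05  ]
drawer_handle [ 39. 202.] 0.67 [ 0.5006 -0.1771  0.135 ]
drawer_handle [ 85. 252.] 0.32 [ 0.5764 -0.0853  0.135 ]
hex_key [199. 147.] 0.77 [0.41   0.0752 0.    ]
```

View pics/w1.png

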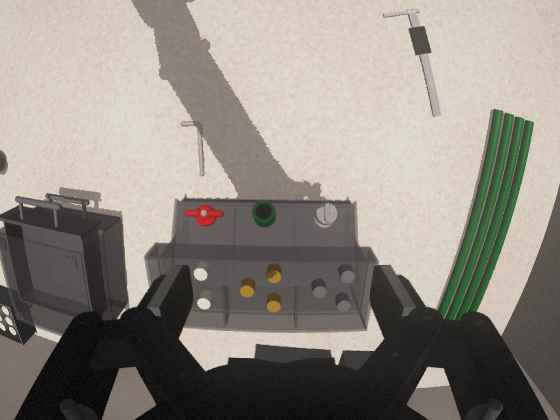

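Run:
```python
import cv2
im=cv2.imread('pics/w1.png')
c=cv2.resize(im[185:345,135:385],None,fx=3.2,fy=3.2,interpolation=cv2.INTER_CUBIC);cv2.imwrite('pics/w1c.png',c)
c=cv2.resize(im[180:345,0:140],None,fx=3.6,fy=3.6,interpolation=cv2.INTER_CUBIC);cv2.imwrite('pics/w1d.png',c)
```

```text
(no output)
```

View pics/w1c.png

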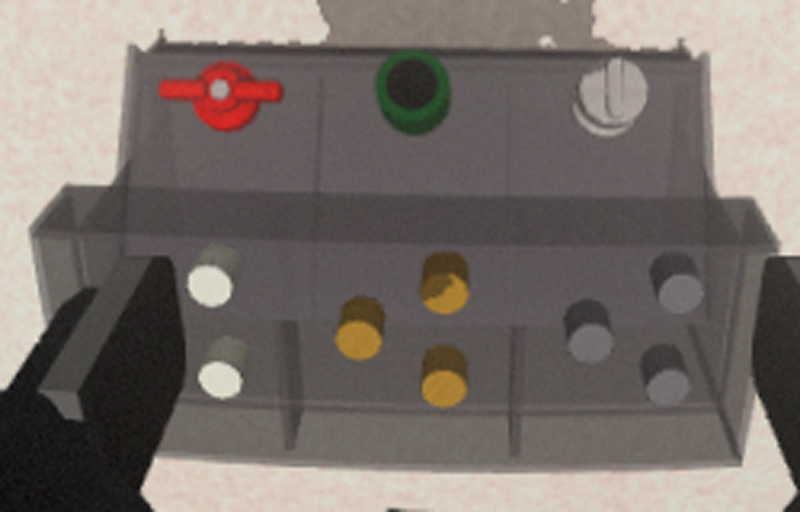

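View pics/w1d.png

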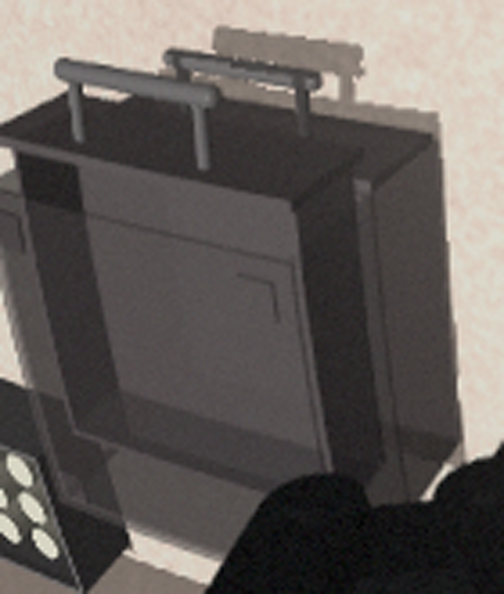

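Run:
```python
from plan import *
from scipy.optimize import least_squares
p,r,o=cur();w=imaging.read_camera('wrist')
c=lambda u,v:(135+u/3.2,185+v/3.2)
for n,uv,z in [('topL',c(30,232),.203),('topR',c(778,250),.203),('loL',c(65,186),.158),('loR',c(760,200),.158)]:
    print(n,wz(w,uv,p,r,z)[:2])
def ang(a,b): d=b-a;return np.hypot(*d[:2]),np.arctan2(d[1],d[0])-np.pi/2,(a+b)[:2]/2
print(ang(wz(w,c(30,232),p,r,.203),wz(w,c(778,250),p,r,.203)))
print(ang(wz(w,c(65,186),p,r,.158),wz(w,c(760,200),p,r,.158)))
d=lambda u,v:(u/3.6,180+v/3.6)
print('handle',ang(wz(w,d(62,70),p,r,.135),wz(w,d(210,97),p,r,.135)))
# tops of parts: fitting bore centre crop(414,83)->40 above along normal
y=.1;S,C=np.sin(.5585),np.cos(.5585)
for n,uv in [('fit',c(414,83)),('knobhead',c(614,92))]:
    h=.040 if n=='fit' else .037
    x=wz(w,uv,p,r,.05+h*C); yaw=.11
    print(n,x+h*S*np.array([np.cos(yaw),np.sin(yaw),0]))
```

```text
topL [0.52522261 0.05956375]
topR [0.49187233 0.35545032]
loL [0.52507883 0.05841656]
loR [0.49055956 0.35965392]
(np.float64(0.2977601501668044), np.float64(0.11223933413405995), array([0.50854747, 0.20750703]))
(np.float64(0.3032087240855377), np.float64(0.11409394985003218), array([0.50781919, 0.20903524]))
handle (np.float64(0.100722255454592), np.float64(-0.005309595139078915), array([ 0.5030751 , -0.17915504]))
fit [0.50331641 0.20792763 0.08392204]
knobhead [0.49453209 0.30408237 0.08137788]
```

Run:
```python
from plan import *
p,r,o=cur()
Q=tool([1,0,0],[0,0,-1])
plan([((.503,-.179,.27),Q,.29)],vmax=.038)
```

```text
0.29 -0.137 0.017 0.037 0 0 0.98; 0.29 -0.135 0.026 0.036 0 0 0.97; 0.29 -0.133 0.035 0.037 0 0 0.98; 0.29 -0.13 0.044 0.036 0 0 0.97; 0.29 -0.127 0.053 0.037 0 0 0.98; 0.29 -0.123 0.061 0.037 0 0 0.97; 0.29 -0.119 0.069 0.036 0 0 0.98; 0.29 -0.113 0.078 0.037 0 0 0.97; 0.29 -0.108 0.085 0.037 0 0 0.98; 0.29 -0.102 0.092 0.036 0 0 0.97; 0.29 -0.096 0.099 0.037 0 0 0.98; 0.29 -0.089 0.105 0.036 0 0 0.97

0.29 -0.081 0.111 0.037 0 0 0.98; 0.29 -0.073 0.116 0.037 0 0 0.97; 0.29 -0.066 0.121 0.036 0 0 0.98; 0.29 -0.057 0.125 0.037 0 0 0.97; 0.29 -0.048 0.129 0.037 0 0 0.98; 0.29 -0.04 0.132 0.036 0 0 0.97; 0.29 -0.03 0.134 0.037 0 0 0.98; 0.29 -0.022 0.136 0.036 0 0 0.97; 0.29 -0.012 0.137 0.037 0 0 0.98; 0.29 -0.002 0.137 0.037 0 0 0.97; 0.29 0.006 0.138 0.036 0 0 0.98; 0.29 0.016 0.136 0.037 0 0 0.98

0.29 0.026 0.135 0.037 0 0 0.97

25 end [ 0.503  -0.1789  0.27  ] [ 1.e+00  0.e+00 -2.e-04  2.e-04]
```

Call:
apply_moves(
  moves="0.29 -0.137 0.017 0.037 0 0 0.98; 0.29 -0.135 0.026 0.036 0 0 0.97; 0.29 -0.133 0.035 0.037 0 0 0.98; 0.29 -0.13 0.044 0.036 0 0 0.97; 0.29 -0.127 0.053 0.037 0 0 0.98; 0.29 -0.123 0.061 0.037 0 0 0.97; 0.29 -0.119 0.069 0.036 0 0 0.98; 0.29 -0.113 0.078 0.037 0 0 0.97; 0.29 -0.108 0.085 0.037 0 0 0.98; 0.29 -0.102 0.092 0.036 0 0 0.97; 0.29 -0.096 0.099 0.037 0 0 0.98; 0.29 -0.089 0.105 0.036 0 0 0.97",
)

```text
t: 4.97
eef_pos: [0.4495, 0.0276, 0.3271]
tool_rot: [0.0, 0.904, 0.427, 0.0]
contact_force: [0.2, -0.2, -0.5]
gripper_width: 0.361
```

Call:
apply_moves(
  moves="0.29 -0.081 0.111 0.037 0 0 0.98; 0.29 -0.073 0.116 0.037 0 0 0.97; 0.29 -0.066 0.121 0.036 0 0 0.98; 0.29 -0.057 0.125 0.037 0 0 0.97; 0.29 -0.048 0.129 0.037 0 0 0.98; 0.29 -0.04 0.132 0.036 0 0 0.97; 0.29 -0.03 0.134 0.037 0 0 0.98; 0.29 -0.022 0.136 0.036 0 0 0.97; 0.29 -0.012 0.137 0.037 0 0 0.98; 0.29 -0.002 0.137 0.037 0 0 0.97; 0.29 0.006 0.138 0.036 0 0 0.98; 0.29 0.016 0.136 0.037 0 0 0.98",
)

```text
t: 5.97
eef_pos: [0.4991, -0.1653, 0.274]
tool_rot: [0.0, 1.0, 0.03, 0.0]
contact_force: [0.6, 0.1, -0.3]
gripper_width: 0.358
```

Call:
apply_moves(
  moves="0.29 0.026 0.135 0.037 0 0 0.97; 0.29 0 0 0 0 0 0",
)

```text
t: 6.13
eef_pos: [0.5027, -0.1836, 0.2691]
tool_rot: [0.001, 1.0, -0.006, -0.001]
contact_force: [0.6, -0.6, 0.2]
gripper_width: 0.353
```

Run:
```python
from plan import *
p,r,o=cur();print(o['t'],p,o['tool_rot'],np.round(o['q'],2),o['gripper_width'])
w=imaging.read_camera('wrist');save(w,'w2.png')
for n,z in [('drawer_handle',.135),('drawer_floor',.088),('jar',0),('hex_key',0)]:
    for q in nets.spot_point(w,n)[:2]: print(n,np.round(q['location']),round(q['score'],2),np.round(wz(w,q['location'],p,r,z),4))
```

```text
6.1333 [ 0.50269122 -0.18358748  0.26913367] [ 1.11309882e-03  9.99983864e-01 -5.54425417e-03 -5.41762756e-04] [-0.35  0.21  0.69  1.84 -0.14  1.15  0.38] 0.35270601676254904
drawer_handle [280. 186.] 0.96 [ 0.5018 -0.183   0.135 ]
jar [258. 305.] 0.58 [ 0.4632 -0.4187  0.    ]
```

View pics/w2.png

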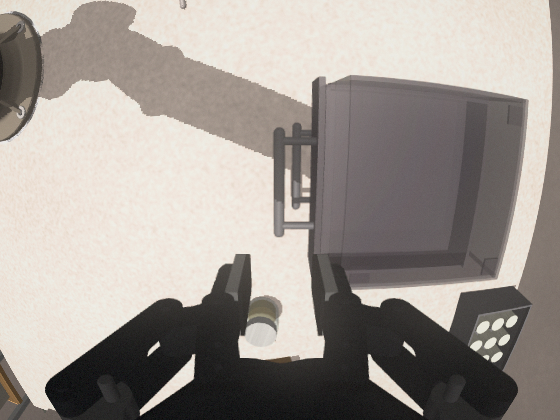

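Call:
apply_moves(
  moves="0.3 -0.01 0 0.3 0 0 0; 0.3 0 0 0.3 0 0 0; 0.3 0 0 0.3 0 0 0; 0.3 0 0 0.2 0 0 0; 0.3 0 0 0.17 0 0 0; 0.3 0 0 0 0 0 0; 1 0 0 0 0 0 0; 1 0 0 0 0 0 0; 1 0 0 0 0 0 0; 1 0 0 0 0 0 0",
  force=60,
)

```text
t: 7.22
eef_pos: [0.5028, -0.1797, 0.1192]
tool_rot: [0.0, 1.0, -0.0, 0.001]
contact_force: [0.8, -0.4, 0.1]
gripper_width: 0.003
```

Run:
```python
from plan import *
p,r,o=cur();print(o['t'],p,o['gripper_width'],o['contact_force'])
w=imaging.read_camera('wrist');save(w,'w3.png')
a=imaging.read_camera('side');
cv2.imwrite('pics/s3.png',cv2.cvtColor(cv2.resize(a['image'][120:290,220:450],None,fx=3,fy=3),cv2.COLOR_RGB2BGR))
```

```text
7.2167 [ 0.5028292  -0.17968284  0.1191646 ] 0.003446647692025789 [ 0.77425271 -0.44458223  0.11926922]
```

View pics/w3.png

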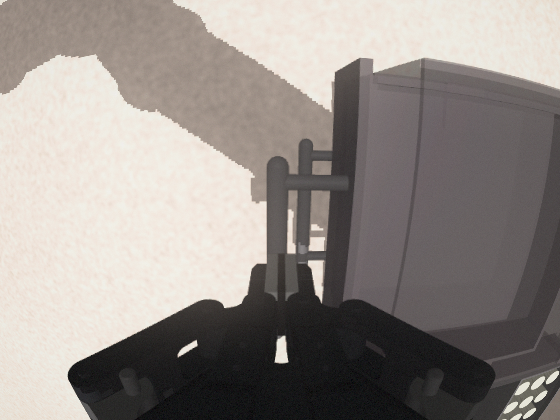

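View pics/s3.png

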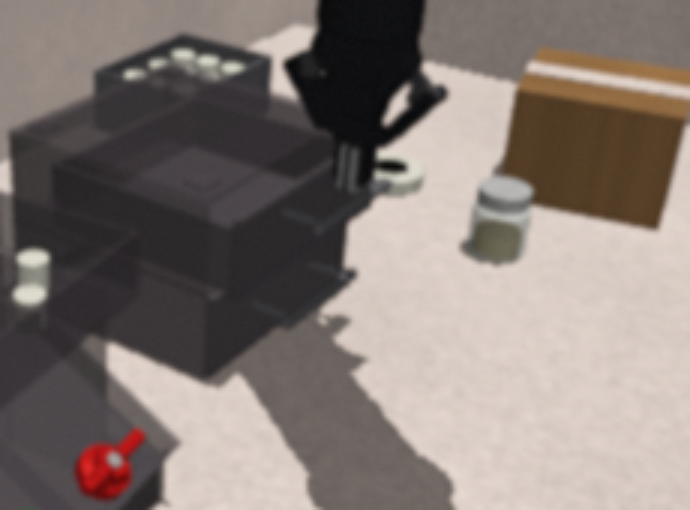

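Run:
```python
from plan import *
p,r,o=cur()
w=imaging.read_camera('wrist');a=imaging.read_camera('side');c=imaging.read_camera('scene')
print('tcp wrist',wproj(w,p,p,r),'side crop',(proj(a,p)-[220,120])*3,'scene',proj(c,p))
for d in(-.05,0,.05):
  X=np.array([.5018,-.183+d,.135]);print(d,wproj(w,X,p,r),(proj(a,X)-[220,120])*3,proj(c,X))
cv2.imwrite('pics/c3.png',cv2.cvtColor(cv2.resize(c['image'][110:270,200:370],None,fx=4,fy=4),cv2.COLOR_RGB2BGR))
ra=nets.spot_point(a,'drawer_handle');print([(q['location'],q['score']) for q in ra])
```

```text
tcp wrist [280.36264427 242.97048178] side crop [347.83087875 221.61102425] scene [312.03452254 184.7400013 ]
-0.05 [279.48555356 331.59625336] [383.59025575 179.46964409] [319.48935217 168.99105216]
0 [279.19423947 260.90303014] [352.75450019 201.39615272] [313.10104108 179.66805106]
0.05 [278.91309049 170.19945487] [319.47441703 225.06075952] [306.34421409 190.96096294]
[([337.1, 190.4], 0.71)]
```

View pics/c3.png

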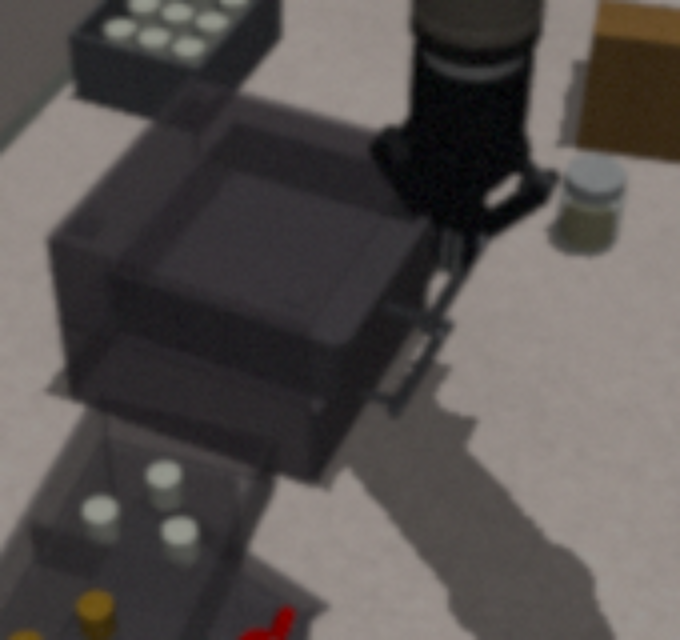

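Call:
apply_moves(
  moves="1 0 0 0 0 0 0; 1 -0.06 0 0 0 0 0; 1 -0.06 0 0 0 0 0; 1 0 0 0 0 0 0",
  force=60,
)

```text
t: 7.85
eef_pos: [0.485, -0.1797, 0.1174]
tool_rot: [-0.0, 1.0, -0.001, -0.001]
contact_force: [-1.6, -0.5, 0.0]
gripper_width: 0.003
```

Run:
```python
from plan import *
p,r,o=cur();print(o['t'],p,o['gripper_width'],o['contact_force'])
w=imaging.read_camera('wrist');save(w,'w4.png')
```

```text
7.85 [ 0.48503812 -0.1797063   0.11736024] 0.0032110606412556145 [-1.56639212 -0.50966937  0.04803419]
```

View pics/w4.png

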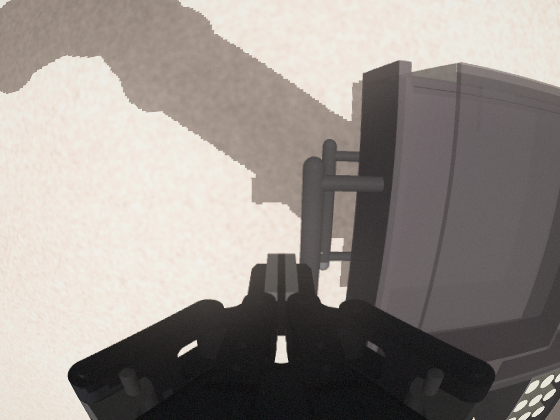

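```bash
python3 - <<'E'
from plan import *
p,r,o=cur()
w=imaging.read_camera('wrist');a=imaging.read_camera('side');c=imaging.read_camera('scene')
def ann(im,pts,x0,y0,s,fn,wd,ht):
    im=cv2.cvtColor(cv2.resize(im[y0:y0+ht,x0:x0+wd],None,fx=s,fy=s,interpolation=cv2.INTER_CUBIC),cv2.COLOR_RGB2BGR)
    for i,u in enumerate(pts): cv2.circle(im,(int((u[0]-x0)*s),int((u[1]-y0)*s)),3,[(0,0,255),(0,255,0),(255,255,0),(0,255,255)][i],-1)
    cv2.imwrite('pics/'+fn,im)
P=[p+r.apply([0,0,-h]) for h in (0,.019,.038,.073)]
ann(a['image'],[proj(a,X) for X in P],290,120,7,'s5.png',100,80)
ann(c['image'],[proj(c,X) for X in P],265,120,7,'c5.png',100,80)
ann(w['image'],[wproj(w,X,p,r) for X in P],200,210,5,'w5.png',160,115)
E
cd pics; python3 -c "
import cv2,numpy as np
print(1)"
```

```text
1
```

View pics/s5.png

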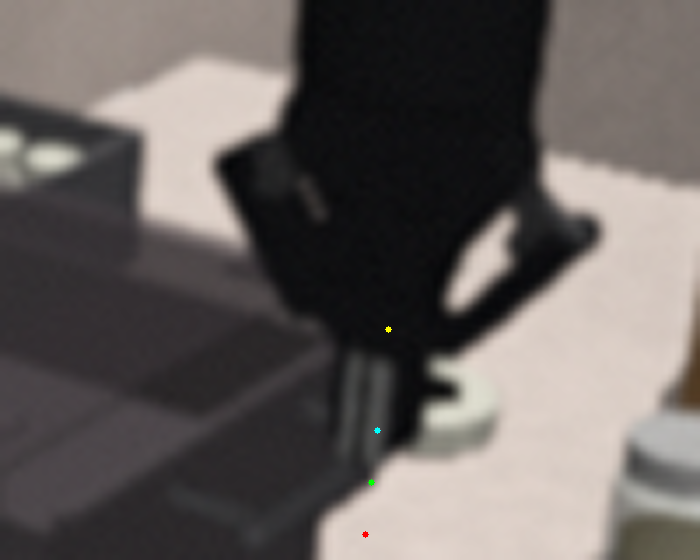

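View pics/w5.png

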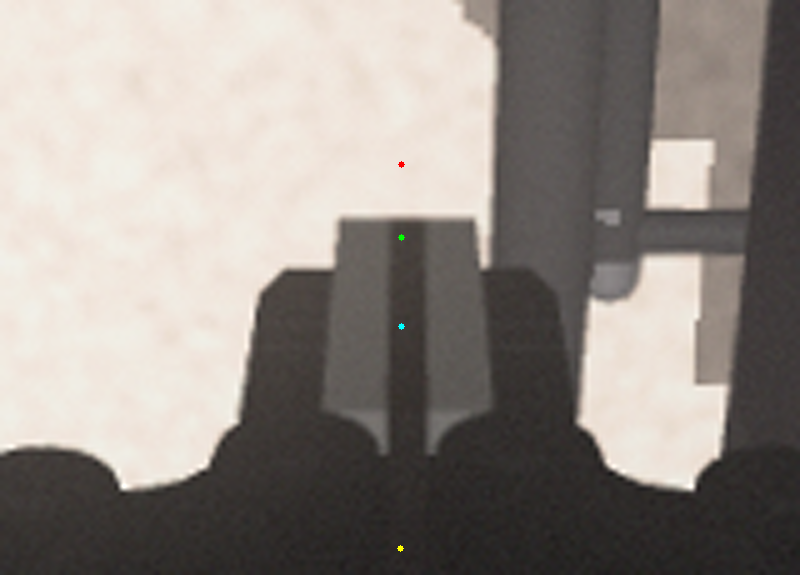

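View pics/c5.png

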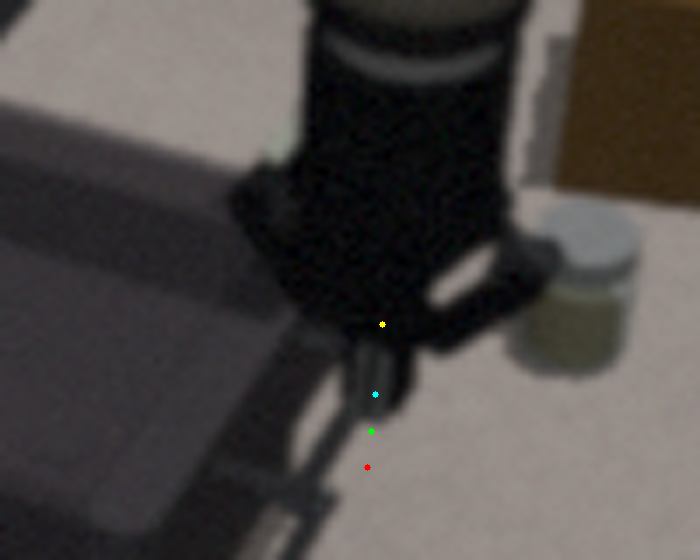

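Run:
```python
from plan import *
p,r,o=cur()
a=imaging.read_camera('side');c=imaging.read_camera('scene')
print(np.round(-np.array(a['view'])[:3,:3].T@np.array(a['view'])[:3,3],3),np.round(-np.array(c['view'])[:3,:3].T@np.array(c['view'])[:3,3],3))
for nm,P in (('s',a),('c',c)):
  for h in (.02,.025,.03,.035,.04):
    X=p+np.array([0,.011,h]);u=proj(P,X);print(nm,h,(u-([290,120] if nm=='s' else [265,120]))*7)
```

```text
[0.127 0.566 0.545] [0.245 0.62  0.879]
s 0.02 [350.95711832 490.59054909]
s 0.025 [352.47722385 476.70052615]
s 0.03 [354.00577915 462.73329311]
s 0.035 [355.54285486 448.68820441]
s 0.04 [357.08852244 434.56460727]
c 0.02 [358.17140586 445.38432734]
c 0.025 [359.12201997 435.79520882]
c 0.03 [360.07894905 426.14238946]
c 0.035 [361.04225622 416.4252324 ]
c 0.04 [362.01200546 406.64309225]
```

Call:
apply_moves(
  moves="0.3 0 0 -0.17 0 0 0; 0.3 0.07 0 0 0 0 0; 0.3 0.07 0 0 0 0 0; 0.3 0 0 0 0 0 0; 0.3 0 0 0.15 0 0 0; 0.3 0 0 0.15 0 0 0; 0.3 0 0 0.08 0 0 0; 0.3 0 0 0.07 0 0 0; 0.3 0 0 0 0 0 0",
  force=60,
)

```text
t: 8.9
eef_pos: [0.5028, -0.1792, 0.0822]
tool_rot: [-0.0, 1.0, -0.0, -0.002]
contact_force: [-0.7, -0.9, -0.2]
gripper_width: 0.346
```

Call:
apply_moves(
  moves="1 0 0 0 0 0 0; 1 0 0 0 0 0 0; 1 0 0 0 0 0 0; 1 0 0 0 0 0 0",
  force=60,
)

```text
t: 9.23
eef_pos: [0.5038, -0.1797, 0.0843]
tool_rot: [0.0, 1.0, -0.001, 0.0]
contact_force: [-1.2, -1.1, -2.5]
gripper_width: 0.104
```

Call:
apply_moves(
  moves="1 -0.04 0 0 0 0 0; 1 -0.08 0 0 0 0 0; 1 -0.1 0 0 0 0 0; 1 -0.1 0 0 0 0 0; 1 -0.1 0 0 0 0 0; 1 -0.1 0 0 0 0 0; 1 -0.1 0 0 0 0 0; 1 -0.1 0 0 0 0 0; 1 -0.08 0 0 0 0 0; 1 -0.05 0 0 0 0 0; 1 0 0 0 0 0 0",
  force=60,
)

```text
t: 10.15
eef_pos: [0.3998, -0.1781, 0.0842]
tool_rot: [-0.001, 1.0, -0.001, -0.001]
contact_force: [-1.9, 5.9, 2.4]
gripper_width: 0.103
```

Run:
```python
from plan import *
p,r,o=cur();print(o['t'],p,o['gripper_width'],o['contact_force'])
a=imaging.read_camera('side');
cv2.imwrite('pics/s6.png',cv2.cvtColor(cv2.resize(a['image'][120:290,200:470],None,fx=2.9,fy=2.9),cv2.COLOR_RGB2BGR))
```

```text
10.15 [ 0.39981502 -0.17811402  0.08422407] 0.10337991028490133 [-1.86839034  5.88387269  2.44665255]
```

View pics/s6.png

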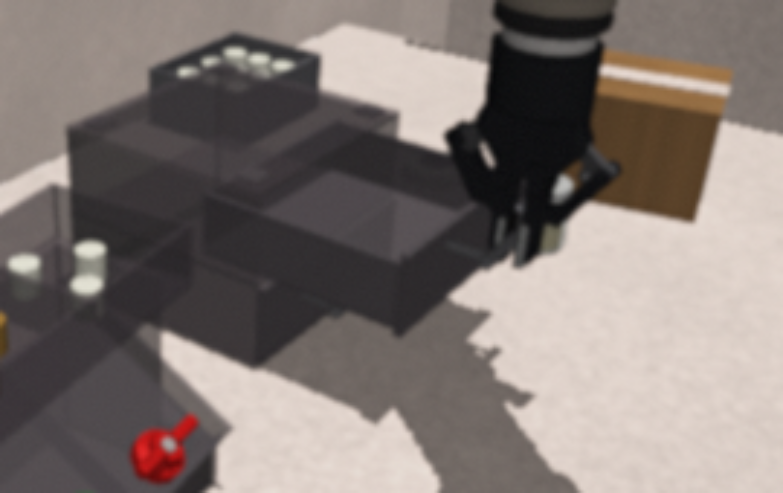

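```bash
cat >> plan.py <<'E'
YB=.113;S32,C32=np.sin(np.radians(32)),np.cos(np.radians(32))
bx=np.array([np.cos(YB),np.sin(YB),0]);by=np.array([-np.sin(YB),np.cos(YB),0])
nb=-S32*bx+C32*np.array([0,0,1.]);sb=C32*bx+S32*np.array([0,0,1.])
QB=tool(by,-nb); QBv=tool(by,[0,0,-1])
FIT=np.array([.505,.206,.05]);KNOB=np.array([.495,.304,.05])
TO=.033
E
python3 - <<'E'
from plan import *
p,r,o=cur()
plan([(p+[0,0,.19],r,.25),(FIT+.12*nb+[0,0,.08],QB,-.22),(FIT+.1*nb,QB,-.22)])
E
```

```text
0.25 -0.001 -0.001 -0.264 0 0 0; 0.25 0 -0.001 -0.264 0 0 0; 0.25 -0.001 0 -0.264 0 0 0; 0.25 0 -0.001 -0.264 0 0 0; 0.25 -0.001 -0.001 -0.263 0 0 0; 0.25 0 -0.001 -0.264 0 0 0; -0.22 0.013 -0.12 0.014 -0.23 0.26 -0.9; -0.22 0.021 -0.12 0.012 -0.24 0.26 -0.9; -0.22 0.028 -0.119 0.011 -0.23 0.25 -0.91; -0.22 0.035 -0.117 0.009 -0.23 0.26 -0.9; -0.22 0.042 -0.114 0.008 -0.23 0.26 -0.9; -0.22 0.05 -0.112 0.008 -0.24 0.26 -0.9

-0.22 0.056 -0.108 0.006 -0.23 0.26 -0.9; -0.22 0.063 -0.105 0.006 -0.23 0.25 -0.9; -0.22 0.069 -0.101 0.005 -0.23 0.26 -0.91; -0.22 0.075 -0.096 0.005 -0.24 0.26 -0.9; -0.22 0.081 -0.092 0.005 -0.23 0.26 -0.9; -0.22 0.087 -0.086 0.005 -0.23 0.26 -0.9; -0.22 0.091 -0.081 0.005 -0.23 0.25 -0.9; -0.22 0.097 -0.075 0.005 -0.24 0.26 -0.91; -0.22 0.101 -0.069 0.007 -0.23 0.26 -0.9; -0.22 0.105 -0.062 0.007 -0.23 0.26 -0.9; -0.22 0.108 -0.056 0.008 -0.24 0.26 -0.9; -0.22 0.112 -0.049 0.009 -0.23 0.25 -0.9

-0.22 0.114 -0.042 0.01 -0.23 0.26 -0.9; -0.22 0.117 -0.035 0.012 -0.23 0.26 -0.91; -0.22 0.118 -0.028 0.013 -0.24 0.26 -0.9; -0.22 0.12 -0.02 0.015 -0.23 0.26 -0.9; -0.22 0.12 -0.013 0.018 -0.23 0.25 -0.9; -0.22 0.121 -0.006 0.019 -0.23 0.26 -0.9; -0.22 0.12 0.001 0.021 -0.24 0.26 -0.9; -0.22 0.12 0.009 0.023 -0.23 0.26 -0.91; -0.22 0 -0.118 0.244 0 0 0; -0.22 0 -0.118 0.244 0 0 0; -0.22 0 -0.118 0.244 0 0 0

35 end [0.4523 0.2    0.1348] [0.6402 0.7171 0.2056 0.1836]
```

Call:
apply_moves(
  moves="0.3 0 0 0 0 0 0; 0.3 0 0 0 0 0 0; 0.3 0 0 -0.264 0 0 0; 0.3 0 0 -0.264 0 0 0; 0.3 0 0 -0.264 0 0 0; 0.3 0 0 -0.264 0 0 0; 0.3 0 0 -0.264 0 0 0; 0.3 0 0 -0.264 0 0 0",
)

```text
t: 10.87
eef_pos: [0.4014, -0.1803, 0.2759]
tool_rot: [0.0, 1.0, -0.001, 0.0]
contact_force: [1.1, 0.3, 0.4]
gripper_width: 0.35
```

Call:
apply_moves(
  moves="-0.22 0.013 -0.12 0.014 -0.23 0.26 -0.9; -0.22 0.021 -0.12 0.012 -0.24 0.26 -0.9; -0.22 0.028 -0.119 0.011 -0.23 0.25 -0.91; -0.22 0.035 -0.117 0.009 -0.23 0.26 -0.9; -0.22 0.042 -0.114 0.008 -0.23 0.26 -0.9; -0.22 0.05 -0.112 0.008 -0.24 0.26 -0.9; -0.22 0.056 -0.108 0.006 -0.23 0.26 -0.9; -0.22 0.063 -0.105 0.006 -0.23 0.25 -0.9; -0.22 0.069 -0.101 0.005 -0.23 0.26 -0.91; -0.22 0.075 -0.096 0.005 -0.24 0.26 -0.9; -0.22 0.081 -0.092 0.005 -0.23 0.26 -0.9; -0.22 0.087 -0.086 0.005 -0.23 0.26 -0.9",
)

```text
t: 11.87
eef_pos: [0.4215, -0.0055, 0.2542]
tool_rot: [0.095, 0.919, 0.368, 0.106]
contact_force: [0.3, -0.4, -0.0]
gripper_width: 0.609
```

Call:
apply_moves(
  moves="-0.22 0.091 -0.081 0.005 -0.23 0.25 -0.9; -0.22 0.097 -0.075 0.005 -0.24 0.26 -0.91; -0.22 0.101 -0.069 0.007 -0.23 0.26 -0.9; -0.22 0.105 -0.062 0.007 -0.23 0.26 -0.9; -0.22 0.108 -0.056 0.008 -0.24 0.26 -0.9; -0.22 0.112 -0.049 0.009 -0.23 0.25 -0.9; -0.22 0.114 -0.042 0.01 -0.23 0.26 -0.9; -0.22 0.117 -0.035 0.012 -0.23 0.26 -0.91; -0.22 0.118 -0.028 0.013 -0.24 0.26 -0.9; -0.22 0.12 -0.02 0.015 -0.23 0.26 -0.9; -0.22 0.12 -0.013 0.018 -0.23 0.25 -0.9; -0.22 0.121 -0.006 0.019 -0.23 0.26 -0.9",
)

```text
t: 12.87
eef_pos: [0.4407, 0.1699, 0.2338]
tool_rot: [0.175, 0.688, 0.677, 0.194]
contact_force: [0.6, 0.9, 0.1]
gripper_width: 0.61
```

Run:
```python
from plan import *
p,r,o=cur();print(o['t'],p,np.round(o['q'],2),o['gripper_width'],o['contact_force'], np.round(r.as_matrix(),2))
a=imaging.read_camera('side');save(a,'s7.png')
plan([(FIT+.1*nb,QB,-.22)])
```

```text
12.8667 [0.44073053 0.16987625 0.23380701] [-0.85 -0.16  0.08  2.36  0.63  0.62  0.33] 0.6100543709217985 [0.5831689  0.8596706  0.06419877] [[ 0.01  0.86  0.5 ]
 [ 1.   -0.02  0.02]
 [ 0.03  0.5  -0.86]]
-0.22 0.07 -0.111 0.255 -0.14 0.16 -0.54; -0.22 0.071 -0.11 0.255 -0.14 0.17 -0.54; -0.22 0.072 -0.111 0.255 -0.14 0.16 -0.54

3 end [0.4523 0.2    0.1348] [0.6402 0.717  0.2057 0.1837]
```

View pics/s7.png

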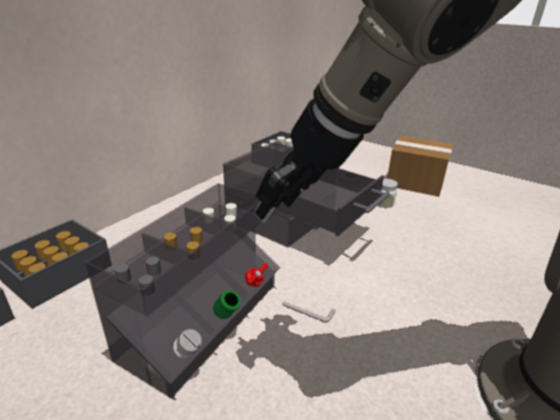

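Call:
apply_moves(
  moves="-0.22 0.07 -0.111 0.255 -0.14 0.16 -0.54; -0.22 0.071 -0.11 0.255 -0.14 0.17 -0.54; -0.22 0.072 -0.111 0.255 -0.14 0.16 -0.54; -0.22 0 0 0 0 0 0",
)

```text
t: 13.25
eef_pos: [0.4509, 0.187, 0.1543]
tool_rot: [0.188, 0.653, 0.706, 0.198]
contact_force: [0.2, -0.7, 1.2]
gripper_width: 0.612
```

```bash
cat > look.py <<'E'
from plan import *
import sys
p,r,o=cur();print(o['t'],p,np.round(o['q'],2),o['gripper_width'],o['contact_force'])
print('err vs QB deg',np.round(np.degrees((r.inv()*QB).as_rotvec()),1))
w=imaging.read_camera('wrist')
im=cv2.cvtColor(w['image'],cv2.COLOR_RGB2BGR)
for h in (.0,.033): 
    u=wproj(w,p+r.apply([0,0,-h]),p,r);cv2.circle(im,tuple(int(v) for v in u),3,(0,0,255),-1)
for n in ('fitting','knob'):
    for q in nets.spot_point(w,n)[:1]:
        od=wray(w,q['location'],p,r); X=FIT if n=='fitting' else KNOB
        # intersect with slope plane
        s=((FIT-od[0])@nb)/(od[1]@nb);Y=od[0]+s*od[1];print(n,q['location'],round(q['score'],2),np.round(Y,4),'in bin coords rel',np.round([(Y-X)@sb,(Y-X)@by],4))
        cv2.circle(im,tuple(int(v) for v in q['location']),3,(0,255,255),-1)
for X,c,H in ((FIT,(255,255,0),.04),(KNOB,(255,0,255),.034)):
    R_=.018 if H==.04 else .017
    for h,rr in ((0,.018),(H,R_)):
        for t in np.linspace(0,2*np.pi,40):
            u=wproj(w,X+h*nb+rr*(np.cos(t)*sb+np.sin(t)*by),p,r)
            if 0<=u[0]<560 and 0<=u[1]<420: im[int(u[1]),int(u[0])]=c
cv2.imwrite('pics/'+sys.argv[1],cv2.resize(im[100:400,100:500],None,fx=2,fy=2,interpolation=cv2.INTER_NEAREST))
E
python3 look.py w8.png
```

```text
13.25 [0.4509286  0.18702859 0.15432248] [-0.67  0.04 -0.12  2.43  1.01  0.43 -0.02] 0.6120695108470295 [ 0.19830614 -0.72256964  1.23361653]
err vs QB deg [-0.4  1.4 -1.6]
fitting [295.3, 184.3] 0.79 [0.507  0.2035 0.051 ] in bin coords rel [ 0.002  -0.0027]
knob [398.7, 182.8] 0.88 [0.4955 0.3023 0.0509] in bin coords rel [ 0.0007 -0.0018]
```

View pics/w8.png

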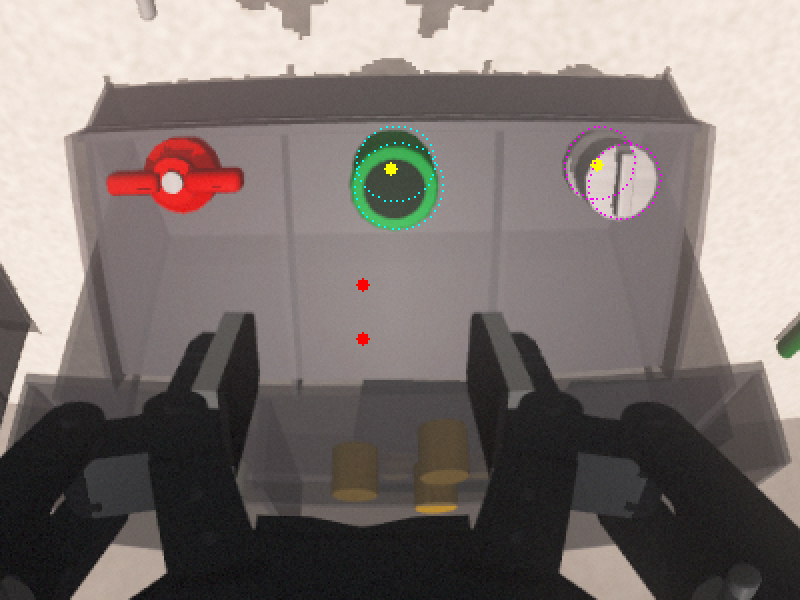

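```bash
sed -i 's/^FIT=.*/FIT=np.array([.5055,.2035,.0505]);KNOB=np.array([.495,.303,.05])/' plan.py
python3 - <<'E'
from plan import *
plan([(FIT+.06*nb,QB,-.22)],vmax=.03)
E
```

```text
-0.22 0.032 -0.032 0.166 -0.01 0.12 -0.16; -0.22 0.031 -0.033 0.166 0 0.11 -0.16; -0.22 0.03 -0.031 0.166 -0.01 0.12 -0.16

3 end [0.474  0.1999 0.1014] [0.6401 0.7171 0.2057 0.1836]
```

Call:
apply_moves(
  moves="-0.22 0.032 -0.032 0.166 -0.01 0.12 -0.16; -0.22 0.031 -0.033 0.166 0 0.11 -0.16; -0.22 0.03 -0.031 0.166 -0.01 0.12 -0.16; -0.22 0 0 0 0 0 0",
)

```text
t: 13.73
eef_pos: [0.4741, 0.2007, 0.0999]
tool_rot: [0.184, 0.639, 0.718, 0.205]
contact_force: [-0.4, -0.7, -0.4]
gripper_width: 0.607
```

```bash
python3 look.py w9.png
python3 - <<'E'
from plan import *
plan([(FIT+.02*nb,QB,-.22)],vmax=.02)
E
```

```text
13.7333 [0.47413982 0.20069249 0.09987727] [-0.51  0.21 -0.25  2.43  1.48  0.37 -0.44] 0.6071238160213258 [-0.44158577 -0.65487576 -0.35961179]
err vs QB deg [-0.  -0.   0.2]
fitting [281.4, 208.5] 0.83 [0.5037 0.204  0.0494] in bin coords rel [-0.002   0.0007]
knob [404.1, 210.3] 0.6 [0.4938 0.3008 0.0501] in bin coords rel [-0.0011 -0.002 ]
-0.22 -0.002 -0.001 0.113 0.01 0 0.01; -0.22 -0.002 -0.001 0.113 0 0 0; -0.22 -0.002 -0.001 0.113 0.01 -0.01 0.01

3 end [0.4949 0.2023 0.0675] [0.6403 0.717  0.2055 0.1837]
```

View pics/w9.png

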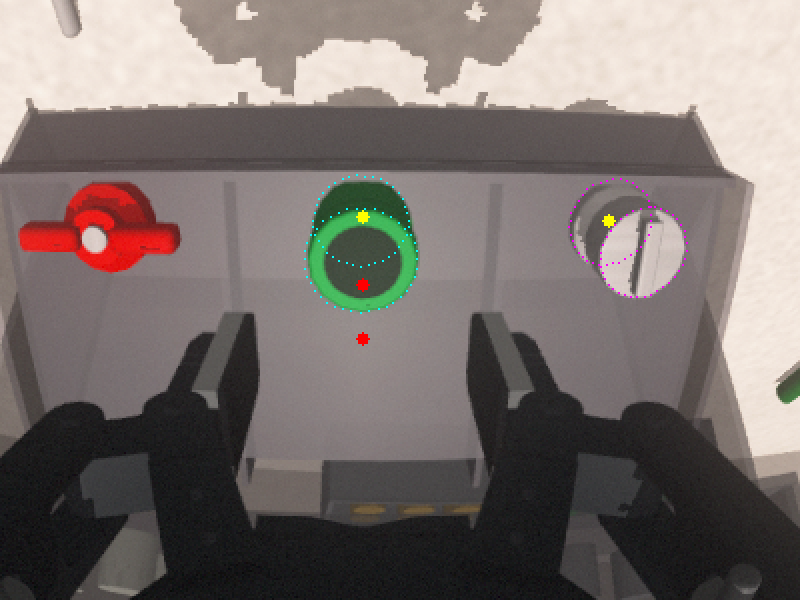

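Call:
apply_moves(
  moves="-0.22 -0.002 -0.001 0.113 0.01 0 0; -0.22 -0.002 -0.001 0.113 0 0 0; -0.22 -0.002 -0.001 0.113 0 0 0; -0.22 0 0 0 0 0 0",
)

```text
t: 14.22
eef_pos: [0.4955, 0.2023, 0.0666]
tool_rot: [0.184, 0.64, 0.718, 0.206]
contact_force: [0.0, 0.1, 0.5]
gripper_width: 0.61
```

```bash
python3 look.py w10.png
python3 - <<'E'
from plan import *
plan([(FIT-.022*nb,QB,-.22)],vmax=.015)
E
```

```text
14.2167 [0.49545997 0.20234931 0.06664897] [-0.48  0.32 -0.25  2.41  1.73  0.38 -0.67] 0.6095005701409405 [0.00262417 0.13120946 0.49141784]
err vs QB deg [ 0.  -0.   0.1]
fitting [279.1, 230.4] 0.77 [0.5059 0.2019 0.0507] in bin coords rel [ 0.0003 -0.0016]
knob [425.7, 228.1] 0.87 [0.494  0.3016 0.0503] in bin coords rel [-0.0008 -0.0012]
-0.22 -0.001 0.001 0.117 0 -0.01 0.01; -0.22 -0.001 0.001 0.117 0.01 0 0.01; -0.22 0 0.001 0.118 0 -0.01 0.01

3 end [0.5171 0.2049 0.0318] [0.6402 0.717  0.2055 0.1837]
```

View pics/w10.png

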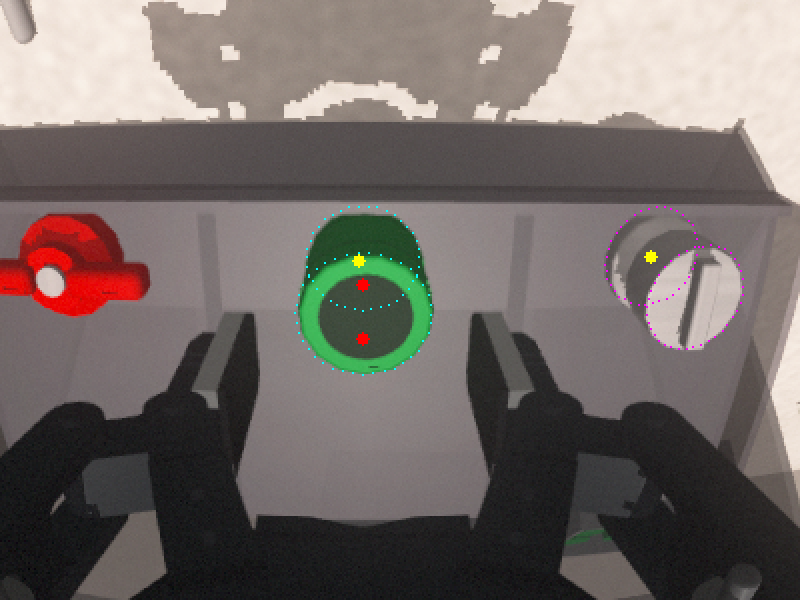

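Call:
apply_moves(
  moves="-0.22 -0.001 0.001 0.117 0 0 0; -0.22 -0.001 0.001 0.117 0 0 0; -0.22 0 0.001 0.117 0 0 0; -0.22 0 0 0 0 0 0",
)

```text
t: 14.7
eef_pos: [0.5176, 0.2046, 0.0304]
tool_rot: [0.184, 0.64, 0.718, 0.205]
contact_force: [-0.3, 0.0, 0.0]
gripper_width: 0.607
```

```bash
python3 look.py w11.png
```

```text
14.7 [0.5175815  0.20456604 0.03038527] [-0.42  0.43 -0.29  2.38  1.93  0.42 -0.83] 0.607287294681398 [-0.30686665  0.0181228   0.02863845]
err vs QB deg [-0.  -0.   0.1]
fitting [282.4, 260.0] 0.79 [0.5049 0.2034 0.0501] in bin coords rel [-0.0007  0.    ]
knob [454.4, 255.3] 0.91 [0.4939 0.3017 0.0502] in bin coords rel [-0.001  -0.0011]
```

View pics/w11.png

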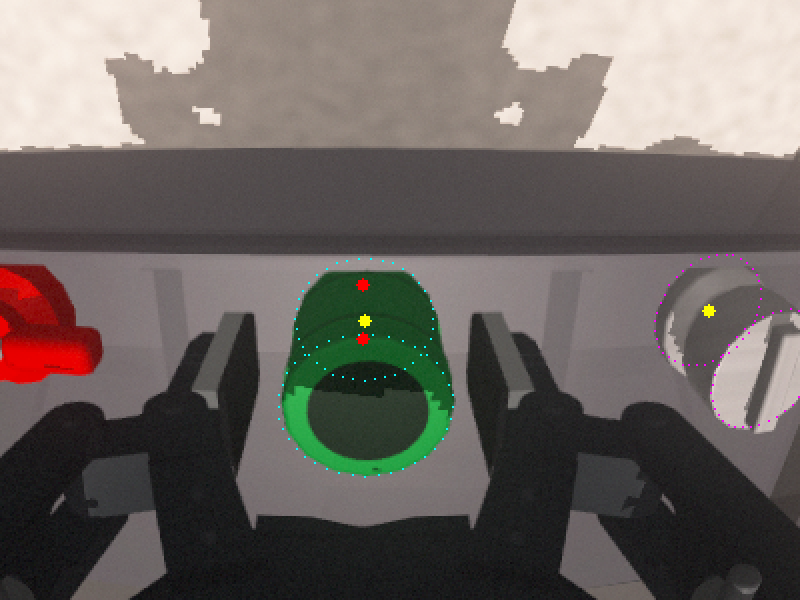

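Call:
apply_moves(
  moves="-0.22 0 0 0.03 0 0 0; 1 0 0 0 0 0 0; 1 0 0 0 0 0 0; 1 0 0 0 0 0 0; 1 0 0 0 0 0 0",
  force=40,
)

```text
t: 15.27
eef_pos: [0.5188, 0.2051, 0.0281]
tool_rot: [0.183, 0.639, 0.718, 0.206]
contact_force: [-3.1, -0.3, 6.1]
gripper_width: 0.411
```

```bash
python3 look.py w12.png;  python3 - <<'E'
from plan import *
p,r,o=cur()
plan([(p+.1*nb,r,1)],vmax=.025)
E
```

```text
15.2667 [0.5187717  0.20512766 0.02814705] [-0.42  0.44 -0.29  2.38  1.95  0.43 -0.84] 0.41093679899759256 [-3.11751723 -0.29467993  6.11490812]
err vs QB deg [ 0.  -0.1  0.2]
fitting [277.9, 265.7] 0.74 [0.5067 0.2017 0.0511] in bin coords rel [ 0.0012 -0.0019]
knob [452.6, 257.1] 0.72 [0.4938 0.2995 0.05  ] in bin coords rel [-0.0014 -0.0033]
1 0 0 -0.167 0 0 0; 1 0.001 0 -0.166 0 0 0; 1 0 0 -0.167 0 0 0; 1 0 0 -0.167 0 0 0; 1 0 0 -0.166 0 0 0

5 end [0.4661 0.1991 0.1129] [0.6391 0.718  0.2059 0.1834]
```

View pics/w12.png

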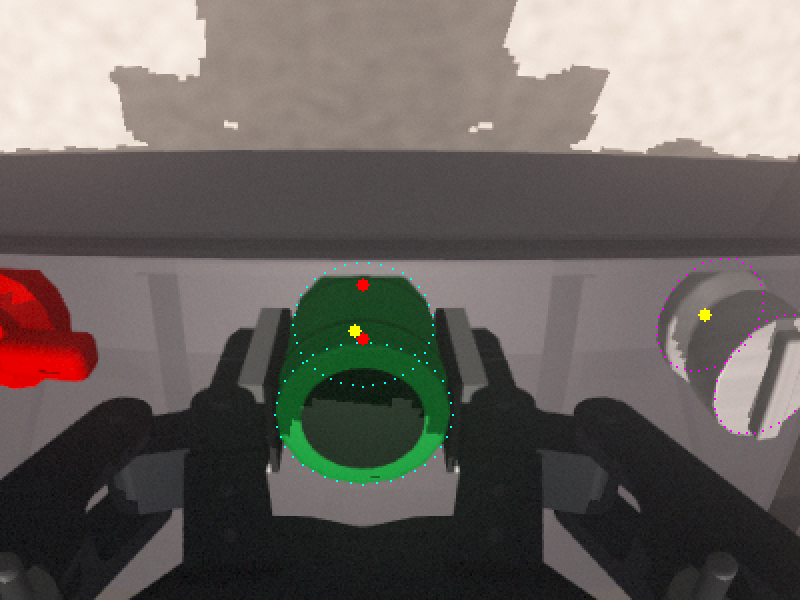

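Run:
```python
from plan import *
p,r,o=cur()
V=tool([0,1,0],[0,0,-1]); 
half=Slerp([0,1],R.concatenate([r,V]))(.5)
plan([(p+.065*nb,r,1),((.445,.13,.22),half,1),((.50,-.22,.22),V,1)],vmax=.034)
```

```text
1 0 0 -0.271 0 0 0; 1 0.001 0 -0.271 0 0 0; 1 -0.111 0.054 -0.235 0.8 -0.05 0.16; 1 -0.11 0.041 -0.237 0.8 -0.04 0.16; 1 -0.111 0.03 -0.239 0.8 -0.05 0.17; 1 -0.112 0.017 -0.241 0.8 -0.04 0.16; 1 -0.112 0.006 -0.24 0.8 -0.05 0.16; 1 -0.267 0.025 0.005 0.36 -0.02 0.07; 1 -0.267 0.028 0.005 0.36 -0.02 0.08; 1 -0.267 0.029 0.004 0.37 -0.02 0.07; 1 -0.266 0.03 0.005 0.36 -0.03 0.07; 1 -0.267 0.031 0.004 0.36 -0.02 0.08

1 -0.266 0.034 0.003 0.37 -0.02 0.07; 1 -0.266 0.034 0.003 0.36 -0.02 0.08; 1 -0.266 0.036 0.002 0.36 -0.02 0.07; 1 -0.266 0.038 0.002 0.37 -0.02 0.07; 1 -0.265 0.039 0.001 0.36 -0.02 0.08; 1 -0.266 0.04 0.001 0.36 -0.02 0.07

18 end [ 0.5  -0.22  0.22] [7.071e-01 7.071e-01 2.000e-04 0.000e+00]
```

Call:
apply_moves(
  moves="1 0 0 -0.12 0 0 0; 1 0 0 -0.2 0 0 0; 1 0 0 -0.22 0 0 0",
)

```text
t: 15.67
eef_pos: [0.4838, 0.2008, 0.0823]
tool_rot: [0.183, 0.64, 0.718, 0.205]
contact_force: [-0.5, -0.2, -0.1]
gripper_width: 0.412
```

Call:
apply_moves(
  moves="1 -0.111 0.054 -0.235 0.8 -0.05 0.16; 1 -0.11 0.041 -0.237 0.8 -0.04 0.16; 1 -0.111 0.03 -0.239 0.8 -0.05 0.17; 1 -0.112 0.017 -0.241 0.8 -0.04 0.16; 1 -0.112 0.006 -0.24 0.8 -0.05 0.16; 1 -0.267 0.025 0.005 0.36 -0.02 0.07; 1 -0.267 0.028 0.005 0.36 -0.02 0.08; 1 -0.267 0.029 0.004 0.37 -0.02 0.07; 1 -0.266 0.03 0.005 0.36 -0.03 0.07; 1 -0.267 0.031 0.004 0.36 -0.02 0.08",
)

```text
t: 16.5
eef_pos: [0.495, 0.0047, 0.1488]
tool_rot: [0.123, 0.681, 0.714, 0.108]
contact_force: [1.0, 1.9, -0.7]
gripper_width: 0.414
```

Call:
apply_moves(
  moves="1 -0.266 0.034 0.003 0.37 -0.02 0.07; 1 -0.266 0.034 0.003 0.36 -0.02 0.08; 1 -0.266 0.036 0.002 0.36 -0.02 0.07; 1 -0.266 0.038 0.002 0.37 -0.02 0.07; 1 -0.265 0.039 0.001 0.36 -0.02 0.08; 1 -0.266 0.04 0.001 0.36 -0.02 0.07; 1 0 0 0 0 0 0",
)

```text
t: 17.08
eef_pos: [0.5279, -0.1918, 0.1605]
tool_rot: [0.074, 0.703, 0.706, 0.052]
contact_force: [0.7, -1.7, -0.3]
gripper_width: 0.407
```

Run:
```python
from plan import *
p,r,o=cur();print(o['t'],p,np.round(o['q'],2),o['gripper_width'],o['contact_force'])
V=tool([0,1,0],[0,0,-1]);print(np.degrees((r.inv()*V).as_rotvec()))
w=imaging.read_camera('wrist');save(w,'w13.png')
for n,z in [('drawer_handle',.135),('drawer_floor',.088)]:
    for q in nets.spot_point(w,n)[:2]: print(n,np.round(q['location']),round(q['score'],2),np.round(wz(w,q['location'],p,r,z),4))
plan([((.50,-.22,.09),V,1)],vmax=.034)
```

```text
17.0833 [ 0.52788266 -0.19176178  0.16046062] [ 0.31  0.24 -0.07  2.01  0.01  0.7   1.81] 0.40666010269443004 [ 0.73285618 -1.68312882 -0.33161277]
[10.21256267  1.85246401  0.25827434]
drawer_handle [306.  12.] 0.61 [ 0.3995 -0.1795  0.135 ]
drawer_floor [297. 198.] 0.58 [ 0.5344 -0.1818  0.088 ]
1 -0.093 -0.107 0.179 0.84 0.13 0.06; 1 -0.095 -0.095 0.183 0.84 0.14 0.05; 1 -0.098 -0.084 0.189 0.84 0.13 0.06

3 end [ 0.5  -0.22  0.09] [ 7.071e-01  7.071e-01 -1.000e-04  1.000e-04]
```

View pics/w13.png

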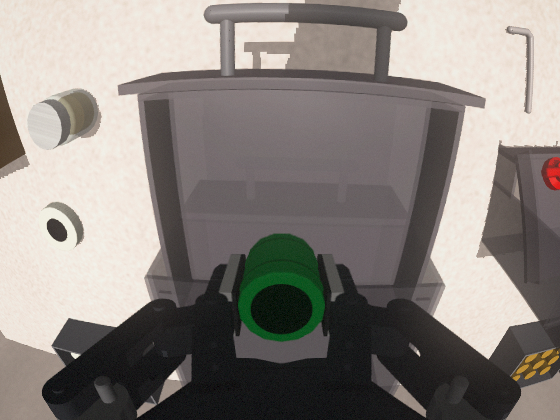

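Run:
```python
from plan import *
V=tool([0,1,0],[0,0,-1])
plan([((.50,-.22,.15),V,1),((.50,-.22,.075),V,1)],vmax=.02,rmax=2.5)
```

```text
1 -0.059 -0.046 0.009 0.5 0.08 0.03; 1 -0.059 -0.046 0.01 0.51 0.08 0.04; 1 -0.059 -0.046 0.011 0.5 0.08 0.03; 1 -0.059 -0.045 0.013 0.51 0.08 0.04; 1 -0.06 -0.044 0.014 0.5 0.08 0.03; 1 0 0 0.156 0 0 0; 1 0 0 0.156 0 0 0; 1 0 0 0.157 0 0 0; 1 0 0 0.156 0 0 0

9 end [ 0.5    -0.2201  0.075 ] [ 7.071e-01  7.071e-01 -1.000e-04  1.000e-04]
```

Call:
apply_moves(
  moves="1 -0.059 -0.046 0.009 0.5 0.08 0.03; 1 -0.059 -0.046 0.01 0.51 0.08 0.04; 1 -0.059 -0.046 0.011 0.5 0.08 0.03; 1 -0.059 -0.045 0.013 0.51 0.08 0.04; 1 -0.06 -0.044 0.014 0.5 0.08 0.03; 1 0 0 0.156 0 0 0; 1 0 0 0.156 0 0 0; 1 0 0 0.157 0 0 0; 1 0 0 0.156 0 0 0; 1 0 0 0 0 0 0",
)

```text
t: 18.07
eef_pos: [0.4978, -0.2176, 0.0721]
tool_rot: [-0.003, 0.706, 0.708, -0.001]
contact_force: [-0.2, 0.9, -1.3]
gripper_width: 0.408
```

Run:
```python
from plan import *
p,r,o=cur();print(o['t'],p,np.round(o['q'],2),o['gripper_width'],o['contact_force'])
V=tool([0,1,0],[0,0,-1]);print(np.degrees((r.inv()*V).as_rotvec()))
w=imaging.read_camera('wrist');save(w,'w14.png')
```

```text
18.0667 [ 0.49775479 -0.21757716  0.07209324] [ 0.34  0.43 -0.05  1.98  0.03  0.74  1.84] 0.40803858899265316 [-0.18605055  0.86487021 -1.251037  ]
[-0.3039768  -0.10448045  0.17580759]
```

View pics/w14.png

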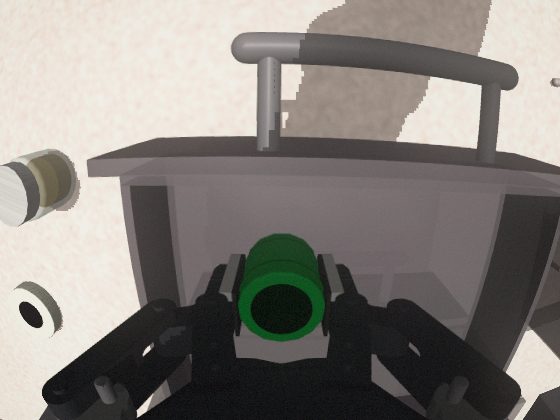

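Call:
apply_moves(
  moves="1 0 0 0.03 0 0 0; 1 0 0 0.03 0 0 0; 1 0 0 0 0 0 0",
)

```text
t: 18.37
eef_pos: [0.5009, -0.2204, 0.0685]
tool_rot: [0.001, 0.707, 0.707, 0.0]
contact_force: [0.6, 0.4, -0.8]
gripper_width: 0.414
```

Call:
apply_moves(
  moves="1 0 0 0.02 0 0 0; 1 0 0 0 0 0 0",
)

```text
t: 18.53
eef_pos: [0.5007, -0.2206, 0.0659]
tool_rot: [0.001, 0.707, 0.707, -0.0]
contact_force: [0.8, 0.4, 0.1]
gripper_width: 0.408
```

Call:
apply_moves(
  moves="1 0 0 0.018 0 0 0; 1 0 0 0 0 0 0",
)

```text
t: 18.7
eef_pos: [0.5005, -0.2206, 0.0634]
tool_rot: [0.001, 0.707, 0.707, -0.0]
contact_force: [0.0, -0.6, 0.4]
gripper_width: 0.403
```

Call:
apply_moves(
  moves="1 0 0 0.012 0 0 0; 1 0 0 0 0 0 0",
)

```text
t: 18.87
eef_pos: [0.5007, -0.2207, 0.0621]
tool_rot: [0.001, 0.707, 0.707, -0.0]
contact_force: [-0.5, -0.5, -0.5]
gripper_width: 0.41
```

Call:
apply_moves(
  moves="1 0 0 0.012 0 0 0; 1 0 0 0 0 0 0",
)

```text
t: 19.03
eef_pos: [0.5019, -0.2208, 0.062]
tool_rot: [0.002, 0.707, 0.707, 0.001]
contact_force: [-0.3, 1.0, 10.2]
gripper_width: 0.407
```

Call:
apply_moves(
  moves="1 0 0 0.012 0 0 0; 1 0 0 0 0 0 0",
)

```text
t: 19.2
eef_pos: [0.5035, -0.2208, 0.0619]
tool_rot: [0.003, 0.707, 0.707, 0.001]
contact_force: [-1.4, 1.6, 18.7]
gripper_width: 0.413
```

Call:
apply_moves(
  moves="1 0 0 -0.018 0 0 0; -0.22 0 0 0 0 0 0; -0.22 0 0 0 0 0 0; -0.22 0 0 0 0 0 0; -0.22 0 0 -0.05 0 0 0; -0.22 0 0 -0.15 0 0 0; -0.22 0 0 -0.28 0 0 0; -0.22 0 0 -0.3 0 0 0; -0.22 0 0 -0.3 0 0 0; -0.22 0 0 -0.2 0 0 0; -0.22 0 0 0 0 0 0",
)

```text
t: 20.12
eef_pos: [0.5036, -0.2216, 0.221]
tool_rot: [0.005, 0.707, 0.707, 0.002]
contact_force: [0.6, 0.4, -0.3]
gripper_width: 0.611
```

Run:
```python
from plan import *
p,r,o=cur();print(o['t'],p,np.round(o['q'],2),o['gripper_width'],o['contact_force'])
w=imaging.read_camera('wrist');save(w,'w15.png')
for n,z in [('drawer_handle',.135),('drawer_floor',.088),('fitting',.088)]:
    for q in nets.spot_point(w,n)[:2]: print(n,np.round(q['location']),round(q['score'],2),np.round(wz(w,q['location'],p,r,z),4))
plan([((.44,.10,.24),QBv,-.22),((.43,.25,.22),Slerp([0,1],R.concatenate([QBv,QB]))(.5),-.22),(KNOB+.075*nb,QB,-.22)],vmax=.026,rmax=3)
```

```text
20.1167 [ 0.50359121 -0.22163627  0.22099141] [ 0.34  0.25 -0.04  1.84  0.01  1.04  1.86] 0.6113240411803968 [ 0.63513796  0.41459987 -0.293444  ]
drawer_handle [334.  77.] 0.97 [ 0.4024 -0.1802  0.135 ]
drawer_handle [324. 218.] 0.23 [ 0.5201 -0.1853  0.135 ]
drawer_floor [323. 214.] 0.74 [ 0.5333 -0.1804  0.088 ]
fitting [280. 180.] 0.63 [ 0.4986 -0.2239  0.088 ]
-0.22 0.205 -0.038 -0.017 0 0 -0.12; -0.22 0.206 -0.037 -0.017 0 0 -0.13; -0.22 0.206 -0.034 -0.016 0 0 -0.12; -0.22 0.206 -0.033 -0.017 -0.01 0 -0.13; -0.22 0.206 -0.031 -0.017 0 0 -0.12; -0.22 0.207 -0.029 -0.017 0 0 -0.13; -0.22 0.207 -0.028 -0.016 0 0 -0.12; -0.22 0.207 -0.025 -0.017 0 0 -0.12; -0.22 0.208 -0.024 -0.017 0 0 -0.13; -0.22 0.207 -0.022 -0.017 -0.01 0 -0.12; -0.22 0.208 -0.021 -0.016 0 0 -0.13; -0.22 0.208 -0.018 -0.017 0 0 -0.12

-0.22 0.208 -0.017 -0.017 0 0 -0.13; -0.22 0.209 0.01 0.028 -0.67 0 0; -0.22 0.208 0.008 0.028 -0.66 0 0; -0.22 0.209 0.008 0.028 -0.67 0 0; -0.22 0.208 0.005 0.029 -0.67 0 0; -0.22 0.209 0.005 0.029 -0.66 0 0; -0.22 0.208 0.003 0.029 -0.67 0 0; -0.22 0.063 0 0.154 -0.67 0 0; -0.22 0.063 -0.006 0.154 -0.66 0 0; -0.22 0.063 -0.014 0.153 -0.67 0 0; -0.22 0.063 -0.021 0.152 -0.67 0 0; -0.22 0.063 -0.028 0.152 -0.66 0 0

-0.22 0.063 -0.035 0.149 -0.67 0 0.01

25 end [0.4555 0.2985 0.1137] [0.6404 0.7169 0.2056 0.1836]
```

View pics/w15.png

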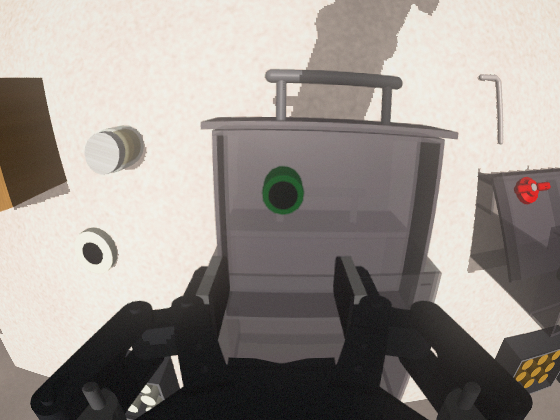

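Call:
apply_moves(
  moves="-0.22 0.205 -0.038 -0.017 0 0 -0.12; -0.22 0.206 -0.037 -0.017 0 0 -0.13; -0.22 0.206 -0.034 -0.016 0 0 -0.12; -0.22 0.206 -0.033 -0.017 -0.01 0 -0.13; -0.22 0.206 -0.031 -0.017 0 0 -0.12; -0.22 0.207 -0.029 -0.017 0 0 -0.13; -0.22 0.207 -0.028 -0.016 0 0 -0.12; -0.22 0.207 -0.025 -0.017 0 0 -0.12; -0.22 0.208 -0.024 -0.017 0 0 -0.13; -0.22 0.207 -0.022 -0.017 -0.01 0 -0.12; -0.22 0.208 -0.021 -0.016 0 0 -0.13; -0.22 0.208 -0.018 -0.017 0 0 -0.12",
)

```text
t: 21.32
eef_pos: [0.444, 0.0759, 0.2373]
tool_rot: [0.0, 0.669, 0.743, -0.001]
contact_force: [0.7, 0.1, 0.2]
gripper_width: 0.613
```

Run:
```python
from plan import *
p,r,o=cur();print(o['t'],p,np.round(o['q'],2))
plan([((.435,.25,.22),Slerp([0,1],R.concatenate([QBv,QB]))(.5),-.22),(KNOB+.075*nb,QB,-.22)],vmax=.026,rmax=3)
```

```text
21.3167 [0.44401043 0.07594448 0.23729628] [-0.03  0.08 -0.3   2.    0.03  1.06  1.34]
-0.22 0.207 0.011 0.02 -0.57 0.01 -0.02; -0.22 0.207 0.01 0.021 -0.58 0 -0.01; -0.22 0.208 0.01 0.021 -0.57 0.01 -0.02; -0.22 0.207 0.009 0.022 -0.58 0 -0.02; -0.22 0.207 0.009 0.022 -0.57 0.01 -0.01; -0.22 0.207 0.008 0.023 -0.57 0 -0.02; -0.22 0.207 0.007 0.023 -0.58 0.01 -0.02; -0.22 0.064 -0.006 0.152 -0.66 0 0; -0.22 0.064 -0.013 0.151 -0.67 0 0; -0.22 0.063 -0.021 0.151 -0.67 0 0; -0.22 0.064 -0.027 0.15 -0.66 0 0; -0.22 0.064 -0.034 0.148 -0.67 0 0

-0.22 0.063 -0.041 0.146 -0.67 0 0

13 end [0.4555 0.2985 0.1137] [0.6402 0.7171 0.2057 0.1835]
```

Call:
apply_moves(
  moves="-0.22 0.207 0.011 0.02 -0.57 0.01 -0.02; -0.22 0.207 0.01 0.021 -0.58 0 -0.01; -0.22 0.208 0.01 0.021 -0.57 0.01 -0.02; -0.22 0.207 0.009 0.022 -0.58 0 -0.02; -0.22 0.207 0.009 0.022 -0.57 0.01 -0.01; -0.22 0.207 0.008 0.023 -0.57 0 -0.02; -0.22 0.207 0.007 0.023 -0.58 0.01 -0.02; -0.22 0.064 -0.006 0.152 -0.66 0 0; -0.22 0.064 -0.013 0.151 -0.67 0 0; -0.22 0.063 -0.021 0.151 -0.67 0 0; -0.22 0.064 -0.027 0.15 -0.66 0 0; -0.22 0.064 -0.034 0.148 -0.67 0 0",
)

```text
t: 22.32
eef_pos: [0.4521, 0.2862, 0.1354]
tool_rot: [0.166, 0.645, 0.723, 0.184]
contact_force: [1.3, -0.6, -0.3]
gripper_width: 0.608
```

Call:
apply_moves(
  moves="-0.22 0.063 -0.041 0.146 -0.67 0 0; -0.22 0 0 0 0 0 0",
)

```text
t: 22.48
eef_pos: [0.4532, 0.2915, 0.1195]
tool_rot: [0.178, 0.642, 0.72, 0.194]
contact_force: [-0.2, -0.3, -0.2]
gripper_width: 0.611
```

```bash
python3 look.py w16.png
python3 - <<'E'
from plan import *
plan([(KNOB+.03*nb,QB,-.22)],vmax=.02,rmax=3)
E
```

```text
22.4833 [0.45323525 0.29150403 0.11946073] [-0.57  0.24 -0.42  2.31  1.15  0.54 -0.27] 0.6114797385194426 [-0.21982131 -0.27728054 -0.2018029 ]
err vs QB deg [-1.4  0.3  0.2]
knob [288.3, 202.8] 0.76 [0.4942 0.3013 0.0504] in bin coords rel [-0.0006 -0.0016]
-0.22 0.02 -0.01 0.149 -0.11 0.03 0; -0.22 0.02 -0.012 0.15 -0.1 0.02 0; -0.22 0.019 -0.013 0.149 -0.11 0.03 0

3 end [0.4792 0.3012 0.0754] [0.6402 0.7171 0.2056 0.1836]
```

View pics/w16.png

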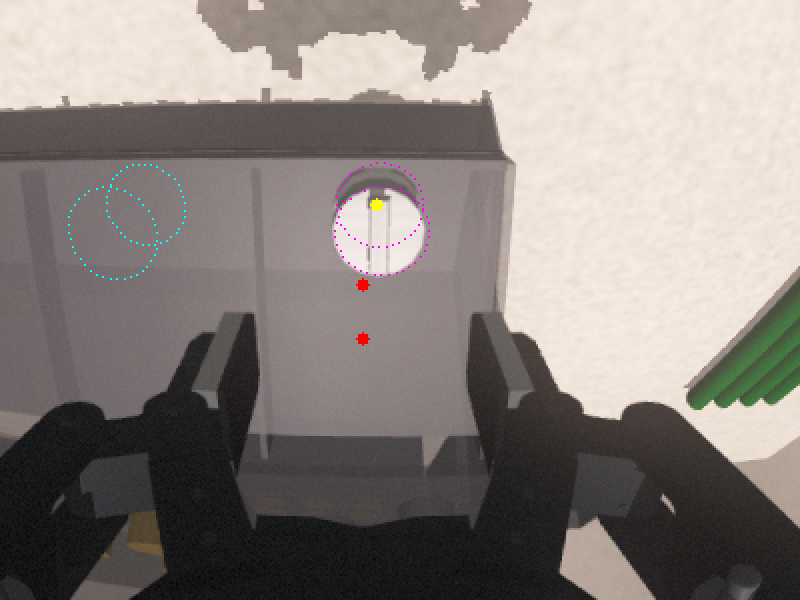

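Call:
apply_moves(
  moves="-0.22 0.017 -0.01 0.149 -0.11 0.03 0; -0.22 0.017 -0.012 0.15 -0.1 0.02 0; -0.22 0.016 -0.013 0.149 -0.11 0.03 0; -0.22 0 0 0 0 0 0",
)

```text
t: 22.97
eef_pos: [0.4808, 0.2994, 0.0746]
tool_rot: [0.184, 0.641, 0.716, 0.206]
contact_force: [0.4, -1.0, 0.8]
gripper_width: 0.61
```

```bash
sed -i 's/KNOB=np.array.*/KNOB=np.array([.495,.302,.05])/' plan.py; python3 look.py w17.png
python3 - <<'E'
from plan import *
plan([(KNOB-.024*nb,QB,-.22)],vmax=.015,rmax=3)
E
```

```text
22.9667 [0.48077667 0.2994206  0.07460557] [-0.6   0.36 -0.36  2.3   1.44  0.52 -0.55] 0.6099671872846228 [ 0.40099112 -0.95023018  0.80063323]
err vs QB deg [ 0.1  0.1 -0.1]
knob [279.9, 224.6] 0.58 [0.4952 0.2999 0.0509] in bin coords rel [ 0.0005 -0.0021]
-0.22 0 -0.004 0.114 0.01 0 -0.01; -0.22 0 -0.004 0.114 0.01 0 -0.01; -0.22 -0.001 -0.004 0.114 0.01 -0.01 0; -0.22 0 -0.004 0.114 0.01 0 -0.01

4 end [0.5077 0.3034 0.0297] [0.6403 0.7169 0.2057 0.1837]
```

View pics/w17.png

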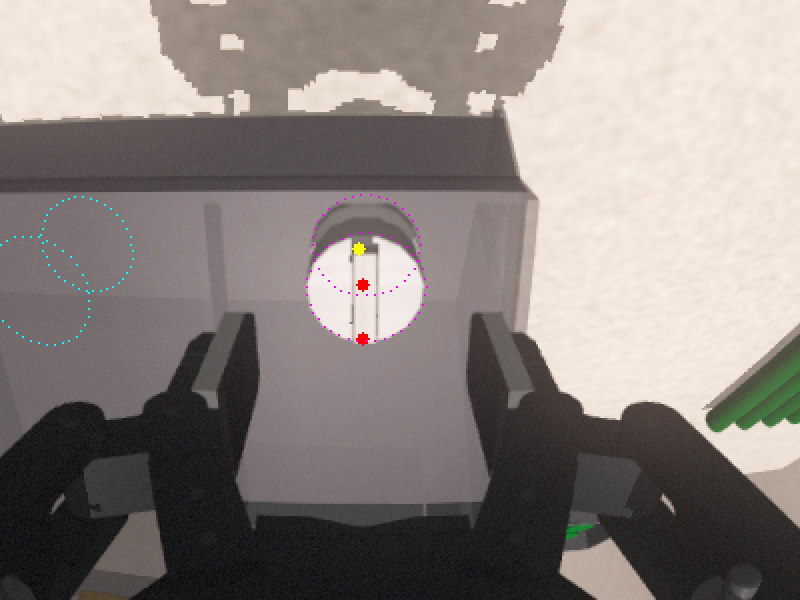

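Call:
apply_moves(
  moves="-0.22 0 -0.004 0.11 0.01 0 -0.01; -0.22 0 -0.004 0.11 0.01 0 -0.01; -0.22 0 -0.004 0.11 0.01 0 0; -0.22 0 -0.004 0.11 0.01 0 0; -0.22 0 0 0 0 0 0",
)

```text
t: 23.53
eef_pos: [0.5071, 0.3032, 0.0302]
tool_rot: [0.184, 0.641, 0.717, 0.206]
contact_force: [-0.2, 0.4, -1.0]
gripper_width: 0.615
```

Call:
apply_moves(
  moves="1 0 0 0 0 0 0; 1 0 0 0 0 0 0; 1 0 0 0 0 0 0; 1 0 0 0 0 0 0",
  force=50,
)

```text
t: 23.87
eef_pos: [0.5062, 0.3039, 0.0316]
tool_rot: [0.184, 0.64, 0.717, 0.207]
contact_force: [-4.1, -2.8, 7.3]
gripper_width: 0.375
```

```bash
python3 look.py w18.png
python3 - <<'E'
from plan import *
p,r,o=cur();print('depth',(p-KNOB)@nb,(p-KNOB)@sb,(p-KNOB)@by)
E
```

```text
23.8667 [0.50619109 0.30388386 0.03161484] [-0.59  0.48 -0.34  2.27  1.65  0.52 -0.71] 0.37515070929222394 [-4.12848672 -2.80134094  7.25094962]
err vs QB deg [ 0.1 -0.1  0. ]
fitting [132.0, 189.6] 0.73 [0.4707 0.2217 0.0302] in bin coords rel [-0.0383  0.022 ]
knob [282.0, 258.9] 0.81 [0.494  0.3026 0.0504] in bin coords rel [-0.0006  0.0007]
depth -0.021586907066134413 -0.00011931438207929004 0.0006381622203610156
```

View pics/w18.png

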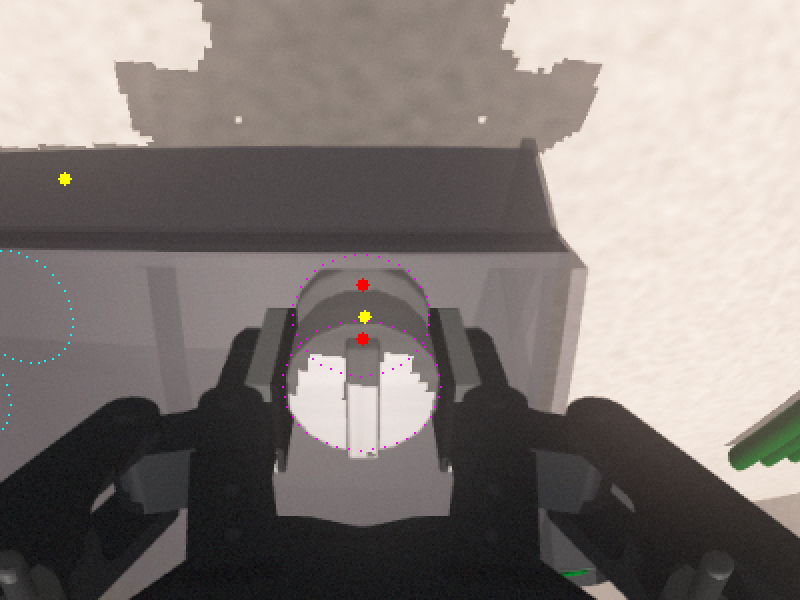

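Run:
```python
from plan import *
p,r,o=cur()
plan([(p+.06*nb,r,1),((.445,.25,.24),Slerp([0,1],R.concatenate([QBv,QB]))(.4),1)],vmax=.025,rmax=2.2)
```

```text
1 0 0 -0.167 0 0 0; 1 0 0.001 -0.166 0 0 0; 1 0.001 0 -0.167 0 0 0; 1 -0.043 0.05 -0.141 0.54 0 0; 1 -0.043 0.045 -0.142 0.53 0 0; 1 -0.043 0.039 -0.145 0.54 -0.01 0; 1 -0.043 0.034 -0.145 0.53 0 0; 1 -0.044 0.028 -0.147 0.54 0 0; 1 -0.043 0.023 -0.148 0.54 0 0; 1 -0.043 0.017 -0.148 0.53 0 0.01; 1 -0.043 0.012 -0.149 0.54 -0.01 0; 1 -0.043 0.006 -0.149 0.54 0 0

12 end [0.445 0.25  0.24 ] [0.662  0.7412 0.083  0.0742]
```

Call:
apply_moves(
  moves="1 0 0 -0.1 0 0 0; 1 0 0 -0.18 0 0 0; 1 0 0 -0.2 0 0 0; 1 -0.043 0.05 -0.141 0.54 0 0; 1 -0.043 0.045 -0.142 0.53 0 0; 1 -0.043 0.039 -0.145 0.54 0 0; 1 -0.043 0.034 -0.145 0.53 0 0; 1 -0.044 0.028 -0.147 0.54 0 0; 1 -0.043 0.023 -0.148 0.54 0 0; 1 -0.043 0.017 -0.148 0.53 0 0; 1 -0.043 0.012 -0.149 0.54 0 0; 1 -0.043 0.006 -0.149 0.54 0 0",
)

```text
t: 25.02
eef_pos: [0.4452, 0.2512, 0.2313]
tool_rot: [0.078, 0.661, 0.741, 0.087]
contact_force: [-0.2, 0.8, -0.0]
gripper_width: 0.378
```

Run:
```python
from plan import *
p,r,o=cur();print(o['t'],p,np.round(o['q'],2),o['gripper_width'])
V=tool([0,1,0],[0,0,-1])
plan([((.445,.10,.24),Slerp([0,1],R.concatenate([r,V]))(.5),1),((.485,-.14,.22),V,1)],vmax=.027,rmax=2.5)
```

```text
25.0167 [0.44523179 0.25116934 0.23131434] [-0.23  0.09 -0.52  2.04  0.24  0.85  0.79] 0.3778072732245443
1 -0.209 -0.021 -0.017 0.28 -0.02 0.13; 1 -0.208 -0.019 -0.017 0.28 -0.01 0.14; 1 -0.209 -0.017 -0.016 0.28 -0.02 0.13; 1 -0.209 -0.016 -0.015 0.27 -0.01 0.14; 1 -0.21 -0.014 -0.015 0.28 -0.02 0.13; 1 -0.209 -0.012 -0.015 0.28 -0.01 0.14; 1 -0.202 0.02 0.019 0.17 -0.01 0.08; 1 -0.201 0.021 0.018 0.17 -0.01 0.08; 1 -0.202 0.022 0.019 0.16 -0.01 0.08; 1 -0.201 0.024 0.018 0.17 -0.01 0.08; 1 -0.201 0.026 0.018 0.17 -0.01 0.08; 1 -0.201 0.026 0.018 0.16 -0.01 0.08

1 -0.201 0.028 0.017 0.17 0 0.09; 1 -0.2 0.03 0.018 0.17 -0.01 0.08; 1 -0.201 0.03 0.017 0.17 -0.01 0.08; 1 -0.2 0.032 0.017 0.16 -0.01 0.08

16 end [ 0.485  -0.14    0.2199] [7.071e-01 7.071e-01 1.000e-04 0.000e+00]
```

Call:
apply_moves(
  moves="1 -0.209 -0.021 -0.017 0.28 -0.02 0.13; 1 -0.208 -0.019 -0.017 0.28 -0.01 0.14; 1 -0.209 -0.017 -0.016 0.28 -0.02 0.13; 1 -0.209 -0.016 -0.015 0.27 -0.01 0.14; 1 -0.21 -0.014 -0.015 0.28 -0.02 0.13; 1 -0.209 -0.012 -0.015 0.28 -0.01 0.14; 1 -0.202 0.02 0.019 0.17 -0.01 0.08; 1 -0.201 0.021 0.018 0.17 -0.01 0.08; 1 -0.202 0.022 0.019 0.16 -0.01 0.08; 1 -0.201 0.024 0.018 0.17 -0.01 0.08; 1 -0.201 0.026 0.018 0.17 -0.01 0.08; 1 -0.201 0.026 0.018 0.16 -0.01 0.08",
)

```text
t: 26.02
eef_pos: [0.4693, -0.0446, 0.2272]
tool_rot: [0.017, 0.699, 0.715, 0.018]
contact_force: [0.2, -0.0, -1.1]
gripper_width: 0.376
```

Call:
apply_moves(
  moves="1 -0.201 0.028 0.017 0.17 0 0.09; 1 -0.2 0.03 0.018 0.17 -0.01 0.08; 1 -0.201 0.03 0.017 0.17 -0.01 0.08; 1 -0.2 0.032 0.017 0.16 -0.01 0.08; 1 0 0 0 0 0 0",
)

```text
t: 26.43
eef_pos: [0.4855, -0.1447, 0.2188]
tool_rot: [0.001, 0.71, 0.705, -0.0]
contact_force: [0.8, -0.4, -0.6]
gripper_width: 0.371
```

Run:
```python
from plan import *
p,r,o=cur();print(o['t'],p,np.round(o['q'],2),o['gripper_width'])
V=tool([0,1,0],[0,0,-1]);print(np.degrees((r.inv()*V).as_rotvec()))
w=imaging.read_camera('wrist');save(w,'w19.png')
plan([((.485,-.14,.074),V,1)],vmax=.025,rmax=2.5)
```

```text
26.4333 [ 0.48545117 -0.14471891  0.21884296] [ 0.27  0.19 -0.12  1.93  0.03  1.03  1.7 ] 0.3708662939671649
[ 0.11295227  0.11988768 -0.39874803]
1 0.003 -0.001 0.201 0 0 -0.01; 1 0.003 -0.001 0.201 0.01 0 -0.01; 1 0.003 0 0.202 0 0.01 -0.02; 1 0.003 -0.001 0.201 0.01 0 -0.01; 1 0.003 0 0.201 0 0 -0.01; 1 0.003 -0.001 0.201 0.01 0 -0.01

6 end [ 0.485 -0.14   0.074] [ 0.7072  0.707  -0.     -0.    ]
```

View pics/w19.png

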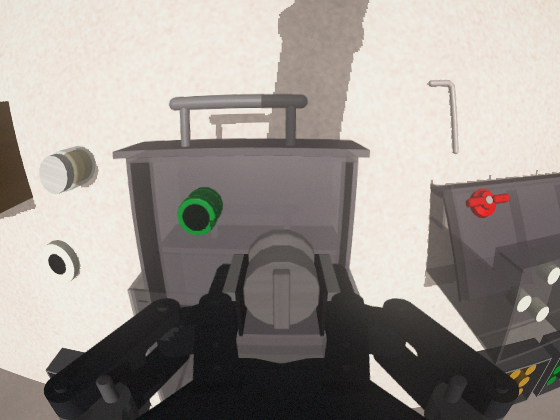

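Call:
apply_moves(
  moves="1 0.003 -0.001 0.201 0 0 0; 1 0.003 -0.001 0.201 0 0 0; 1 0.003 0 0.2 0 0 0; 1 0.003 0 0.2 0 0 0; 1 0.003 0 0.2 0 0 0; 1 0.003 0 0.2 0 0 0; 1 0 0 0 0 0 0",
)

```text
t: 27.07
eef_pos: [0.4822, -0.1358, 0.0713]
tool_rot: [-0.002, 0.707, 0.707, -0.001]
contact_force: [-0.5, 0.4, -1.8]
gripper_width: 0.375
```

Call:
apply_moves(
  moves="1 0 0 0.02 0 0 0; 1 0 0 0.01 0 0 0; 1 0 0 0 0 0 0",
)

```text
t: 27.32
eef_pos: [0.4866, -0.1379, 0.0724]
tool_rot: [0.002, 0.708, 0.707, 0.001]
contact_force: [1.1, 0.8, -1.2]
gripper_width: 0.373
```

Call:
apply_moves(
  moves="1 0 0 0.02 0 0 0; 1 0 0 0.015 0 0 0; 1 0 0 0 0 0 0",
)

```text
t: 27.57
eef_pos: [0.4857, -0.1381, 0.0672]
tool_rot: [0.001, 0.708, 0.707, 0.001]
contact_force: [-0.4, 0.1, -0.5]
gripper_width: 0.377
```

Call:
apply_moves(
  moves="1 0 0 0.015 0 0 0; 1 0 0 0 0 0 0",
)

```text
t: 27.73
eef_pos: [0.4865, -0.1382, 0.0659]
tool_rot: [0.002, 0.708, 0.706, 0.001]
contact_force: [-0.6, -0.3, 5.6]
gripper_width: 0.377
```

Contact at the predicted height. Release and rise.

Call:
apply_moves(
  moves="1 0 0 -0.008 0 0 0; -0.2 0 0 0 0 0 0; -0.2 0 0 0 0 0 0; -0.2 0 0 0 0 0 0; -0.2 0 0 -0.05 0 0 0; -0.2 0 0 -0.15 0 0 0; -0.2 0 0 -0.28 0 0 0; -0.2 0 0 -0.3 0 0 0; -0.2 0 0 -0.3 0 0 0; -0.2 0 0 -0.2 0 0 0; -0.2 0 0 0 0 0 0",
)

```text
t: 28.65
eef_pos: [0.4886, -0.1385, 0.2256]
tool_rot: [0.005, 0.708, 0.706, 0.003]
contact_force: [1.0, -0.2, -0.1]
gripper_width: 0.599
```

Run:
```python
from plan import *
p,r,o=cur();print(o['t'],p,np.round(o['q'],2),o['gripper_width'],o['contact_force'])
w=imaging.read_camera('wrist');save(w,'w20.png')
for n,z in [('drawer_handle',.135),('drawer_floor',.088),('fitting',.088),('knob',.088)]:
    for q in nets.spot_point(w,n)[:1]: print(n,np.round(q['location']),round(q['score'],2),np.round(wz(w,q['location'],p,r,z),4))
H=tool([1,0,0],[0,0,-1])
plan([((.4015,-.18,.22),H,.3)],vmax=.03)
```

```text
28.65 [ 0.48861846 -0.13850191  0.22562961] [ 0.27  0.18 -0.13  1.92  0.03  1.03  1.7 ] 0.5991989181665137 [ 0.950512   -0.22595825 -0.06259318]
drawer_handle [230.  94.] 0.71 [ 0.4011 -0.1796  0.135 ]
drawer_floor [242. 231.] 0.56 [ 0.5391 -0.18    0.088 ]
fitting [200. 195.] 0.57 [ 0.4995 -0.222   0.088 ]
knob [281. 180.] 0.61 [ 0.4847 -0.1394  0.088 ]
0.3 -0.015 -0.03 -0.001 0 0 0.98; 0.3 -0.018 -0.029 0 0 0 0.97; 0.3 -0.019 -0.027 -0.001 0 0 0.98; 0.3 -0.021 -0.027 0 0 0 0.98; 0.3 -0.023 -0.024 -0.001 0 0 0.98; 0.3 -0.024 -0.023 -0.001 0 0 0.97; 0.3 -0.026 -0.022 0 0 0 0.98; 0.3 -0.028 -0.019 -0.001 0 0 0.98; 0.3 -0.028 -0.018 0 0 0.01 0.98; 0.3 -0.03 -0.015 -0.001 0 0 0.97; 0.3 -0.031 -0.014 -0.001 0 0 0.98; 0.3 -0.032 -0.011 0 0 0 0.98

0.3 -0.032 -0.01 -0.001 0 0 0.97; 0.3 -0.033 -0.007 -0.001 0 0 0.98; 0.3 -0.033 -0.004 0 0 0 0.98; 0.3 -0.034 -0.003 -0.001 0 0 0.98; 0.3 -0.033 0 0 0 0 0.97; 0.3 -0.034 0.002 -0.001 0 0 0.98; 0.3 -0.033 0.005 -0.001 0 0 0.98; 0.3 -0.033 0.006 0 0 0 0.98; 0.3 -0.033 0.009 -0.001 0 0 0.97; 0.3 -0.032 0.011 -0.001 0 0 0.98; 0.3 -0.031 0.013 0 0 0.01 0.98

23 end [ 0.4014 -0.18    0.22  ] [ 1.e+00 -1.e-04  1.e-04 -2.e-04]
```

View pics/w20.png

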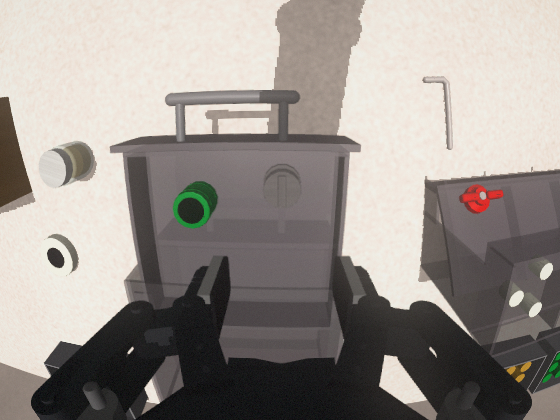

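Call:
apply_moves(
  moves="0.3 -0.015 -0.03 0 0 0 0.98; 0.3 -0.018 -0.029 0 0 0 0.97; 0.3 -0.019 -0.027 0 0 0 0.98; 0.3 -0.021 -0.027 0 0 0 0.98; 0.3 -0.023 -0.024 0 0 0 0.98; 0.3 -0.024 -0.023 0 0 0 0.97; 0.3 -0.026 -0.022 0 0 0 0.98; 0.3 -0.028 -0.019 0 0 0 0.98; 0.3 -0.028 -0.018 0 0 0.01 0.98; 0.3 -0.03 -0.015 0 0 0 0.97; 0.3 -0.031 -0.014 0 0 0 0.98; 0.3 -0.032 -0.011 0 0 0 0.98",
)

```text
t: 29.9
eef_pos: [0.441, -0.1599, 0.2181]
tool_rot: [-0.0, 0.931, 0.365, -0.0]
contact_force: [0.7, -1.2, -0.3]
gripper_width: 0.353
```

Call:
apply_moves(
  moves="0.3 -0.032 -0.01 0 0 0 0.97; 0.3 -0.033 -0.007 0 0 0 0.98; 0.3 -0.033 -0.004 0 0 0 0.98; 0.3 -0.034 -0.003 0 0 0 0.98; 0.3 -0.033 0 0 0 0 0.97; 0.3 -0.034 0.002 0 0 0 0.98; 0.3 -0.033 0.005 0 0 0 0.98; 0.3 -0.033 0.006 0 0 0 0.98; 0.3 -0.033 0.009 0 0 0 0.97; 0.3 -0.032 0.011 0 0 0 0.98; 0.3 -0.031 0.013 0 0 0.01 0.98; 0.3 0 0 0 0 0 0",
)

```text
t: 30.9
eef_pos: [0.401, -0.1802, 0.2181]
tool_rot: [-0.0, 1.0, -0.002, -0.0]
contact_force: [-0.1, 0.3, 0.6]
gripper_width: 0.348
```

Run:
```python
from plan import *
p,r,o=cur();print(o['t'],p,np.round(o['q'],2),o['gripper_width'],o['contact_force'])
w=imaging.read_camera('wrist');save(w,'w21.png')
for n,z in [('drawer_handle',.135),('jar',0)]:
    for q in nets.spot_point(w,n)[:1]: print(n,np.round(q['location']),round(q['score'],2),np.round(wz(w,q['location'],p,r,z),4))
H=tool([1,0,0],[0,0,-1])
plan([((.4015,-.18,.083),H,.3)],vmax=.022)
```

```text
30.9 [ 0.4009506  -0.18022019  0.21810265] [ 0.24  0.06  0.04  2.07 -0.    1.01  0.28] 0.3481553844125836 [-0.07417797  0.31019621  0.55900512]
drawer_handle [285. 203.] 0.59 [ 0.4045 -0.1817  0.135 ]
jar [325. 326.] 0.56 [ 0.4676 -0.42    0.    ]
0.3 -0.001 0 0.162 0 0 0; 0.3 -0.002 0 0.161 0 -0.01 0.01; 0.3 -0.001 0.001 0.162 0 0 0; 0.3 -0.001 0 0.162 0 0 0.01; 0.3 -0.001 0 0.161 0 -0.01 0; 0.3 -0.001 0 0.162 0 0 0; 0.3 -0.001 0 0.162 0 0 0.01

7 end [ 0.4015 -0.18    0.083 ] [ 1.e+00 -1.e-04  2.e-04 -1.e-04]
```

View pics/w21.png

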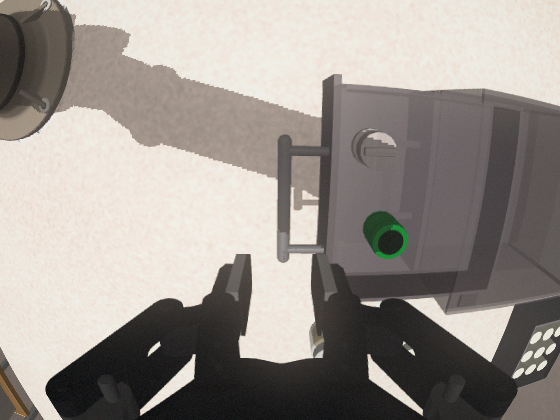

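Call:
apply_moves(
  moves="0.3 0.005 0 0.162 0 0 0; 0.3 0.005 0 0.161 0 0 0; 0.3 0 0 0.162 0 0 0; 0.3 0 0 0.162 0 0 0; 0.3 0 0 0.161 0 0 0; 0.3 0 0 0.162 0 0 0; 0.3 0 0 0.16 0 0 0; 0.3 0 0 0 0 0 0",
)

```text
t: 31.72
eef_pos: [0.4018, -0.1791, 0.0808]
tool_rot: [-0.001, 1.0, 0.001, -0.002]
contact_force: [-0.8, 0.4, 0.1]
gripper_width: 0.346
```

Call:
apply_moves(
  moves="1 0 0 0 0 0 0; 1 0 0 0 0 0 0; 1 0 0 0 0 0 0; 1 0 0 0 0 0 0",
  force=60,
)

```text
t: 32.05
eef_pos: [0.4043, -0.1801, 0.0843]
tool_rot: [0.0, 1.0, -0.0, 0.002]
contact_force: [1.6, 0.7, -6.8]
gripper_width: 0.107
```

Call:
apply_moves(
  moves="1 0.02 0 0 0 0 0; 1 0.04 0 0 0 0 0; 1 0.05 0 0 0 0 0; 1 0.06 0 0 0 0 0; 1 0.06 0 0 0 0 0; 1 0.06 0 0 0 0 0; 1 0.06 0 0 0 0 0; 1 0.06 0 0 0 0 0; 1 0.06 0 0 0 0 0; 1 0.06 0 0 0 0 0; 1 0.06 0 0 0 0 0; 1 0.06 0 0 0 0 0",
)

```text
t: 33.05
eef_pos: [0.483, -0.1813, 0.0842]
tool_rot: [0.001, 1.0, -0.0, 0.002]
contact_force: [-1.8, -5.8, 1.5]
gripper_width: 0.103
```

Call:
apply_moves(
  moves="1 0.06 0 0 0 0 0; 1 0.05 0 0 0 0 0; 1 0.04 0 0 0 0 0; 1 0.03 0 0 0 0 0; 1 0.02 0 0 0 0 0; 1 0 0 0 0 0 0",
)

```text
t: 33.55
eef_pos: [0.5075, -0.1816, 0.0843]
tool_rot: [0.001, 1.0, -0.001, 0.002]
contact_force: [-1.1, -5.6, -0.9]
gripper_width: 0.104
```

Run:
```python
from plan import *
p,r,o=cur();print(o['t'],p,o['gripper_width'],o['contact_force'])
w=imaging.read_camera('wrist');save(w,'w22.png')
```

```text
33.55 [ 0.50748962 -0.18163815  0.08428056] 0.1040706719956769 [-1.09764292 -5.61005759 -0.88248594]
```

View pics/w22.png

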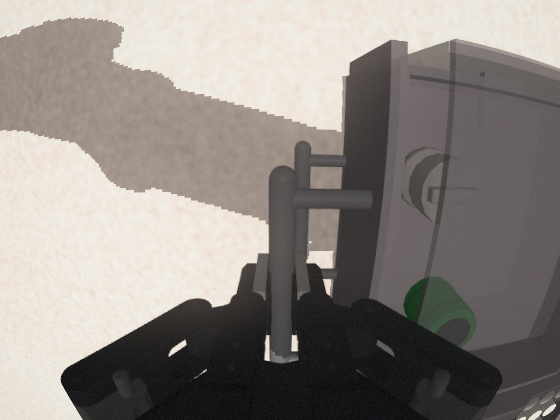

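Call:
apply_moves(
  moves="1 0.02 0 0 0 0 0; 1 0.02 0 0 0 0 0; 1 0.02 0 0 0 0 0; 1 0.02 0 0 0 0 0; 1 0.02 0 0 0 0 0; 1 0 0 0 0 0 0",
)

```text
t: 34.1
eef_pos: [0.5192, -0.1818, 0.0843]
tool_rot: [0.001, 1.0, -0.001, 0.002]
contact_force: [-0.5, -5.8, -0.1]
gripper_width: 0.106
```

Call:
apply_moves(
  moves="1 0.02 0 0 0 0 0; 1 0.02 0 0 0 0 0; 1 0 0 0 0 0 0",
)

```text
t: 34.35
eef_pos: [0.5211, -0.1818, 0.0842]
tool_rot: [0.001, 1.0, -0.001, -0.001]
contact_force: [-9.6, -5.4, 7.5]
gripper_width: 0.109
```

Call:
apply_moves(
  moves="1 0.015 0 0 0 0 0; 1 0 0 0 0 0 0",
)

```text
t: 34.52
eef_pos: [0.521, -0.1818, 0.0842]
tool_rot: [0.0, 1.0, -0.001, -0.002]
contact_force: [-14.5, -4.2, 13.5]
gripper_width: 0.106
```

Run:
```python
from plan import *
p,r,o=cur();print(o['t'],p,o['gripper_width'],o['contact_force'])
w=imaging.read_camera('wrist');save(w,'w23.png')
```

```text
34.5167 [ 0.52103712 -0.181815    0.0841532 ] 0.10601608694383503 [-14.54865601  -4.24168429  13.51504338]
```

View pics/w23.png

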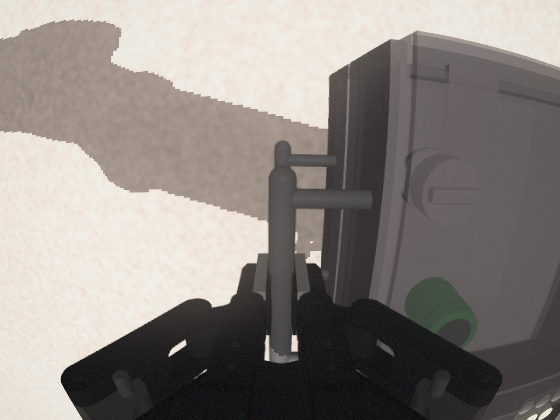

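Call:
apply_moves(
  moves="1 -0.01 0 0 0 0 0; 0.3 0 0 0 0 0 0; 0.3 0 0 0 0 0 0; 0.3 0 0 0 0 0 0; 0.3 0 0 -0.1 0 0 0; 0.3 0 0 -0.25 0 0 0; 0.3 0 0 -0.3 0 0 0; 0.3 0 0 -0.3 0 0 0; 0.3 0 0 -0.3 0 0 0; 0.3 0 0 0 0 0 0",
)

```text
t: 35.4
eef_pos: [0.5288, -0.1801, 0.2422]
tool_rot: [0.001, 1.0, 0.001, 0.009]
contact_force: [1.6, -0.8, 0.8]
gripper_width: 0.349
```

Run:
```python
from plan import *
p,r,o=cur();print(o['t'],p,o['gripper_width'],o['contact_force'])
w=imaging.read_camera('wrist');save(w,'w24.png')
for n,z in [('drawer_handle',.135),('fitting',.088),('knob',.088)]:
    for q in nets.spot_point(w,n)[:1]: print(n,np.round(q['location']),round(q['score'],2),np.round(wz(w,q['location'],p,r,z),4))
a=imaging.read_camera('side');save(a,'s24.png')
c=imaging.read_camera('scene')
for n in ('jar','hex_key','valve_handle'):
  print(n,[ [np.round(x['location']).tolist() for x in nets.spot_point(P,n)[:1]] for P in (c,a)])
```

```text
35.4 [ 0.52880836 -0.18014401  0.24215302] 0.34934983781337925 [ 1.55165319 -0.81802289  0.84379454]
drawer_handle [270. 196.] 0.83 [ 0.5208 -0.1828  0.135 ]
fitting [240. 318.] 0.49 [ 0.4802 -0.3542  0.088 ]
jar [[[348.0, 169.0]], [[381.0, 204.0]]]
hex_key [[[308.0, 292.0]], []]
valve_handle [[[261.0, 273.0]], [[252.0, 276.0]]]
```

View pics/w24.png

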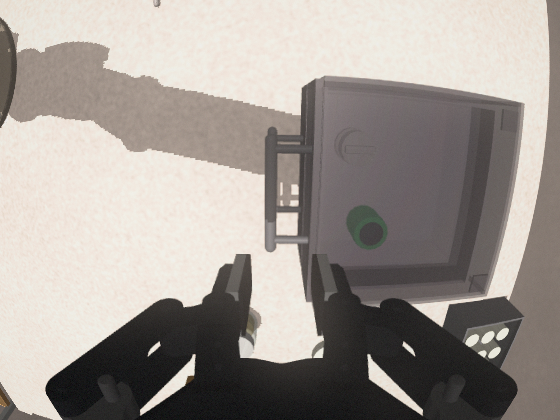

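View pics/s24.png

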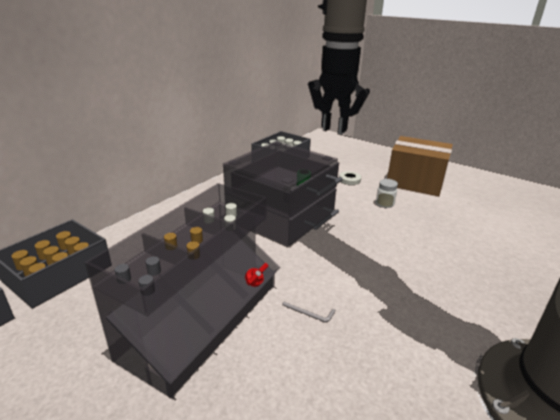

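Call:
apply_moves(
  moves="0.3 0 0 0 0 0 0; 0.3 0 0 0 0 0 0; 0.3 0 0 0 0 0 0; 0.3 0 0 0 0 0 0",
)

```text
t: 36.33
eef_pos: [0.5231, -0.1802, 0.2342]
tool_rot: [0.0, 1.0, -0.0, 0.002]
contact_force: [-1.3, 0.2, 0.2]
gripper_width: 0.346
```

```bash
python3 -c "
from station import bot
print(bot.get_obs()['t'],bot.hand_in())"
```

```text
the job is handed in; nothing more can be done
36.3333 None
```

I pulled the top drawer about 0.10 m further out and stood the green fitting and the chrome knob upright on its floor. I then pushed the drawer shut and handed the job in at 36.3 s; no verdict was reported.

**Last checks that agreed:**
- **Parts:** both were seen standing in the drawer after release, and again in the wrist picture after it was shut.
- **Drawer:** it stopped firmly at the end of the push, at about 15 N. Its handle then lay directly above the fixed lower drawer's handle.
- **Bystanders:** the valve handle was seen within about 2 px of its starting image position in both fixed cameras. The jar matched in the scene camera and was 5 px off in the side camera.
- **Robot:** it was clear of everything, with only noise on the force reading.

**Checks that failed or disagreed:**
- **Tool tip:** the finger tips are about 33 mm behind the stated TCP. My first grip on the drawer handle closed on air just above the bar. I measured the offset in three cameras and allowed for it from then on. Both parts then touched the drawer floor at the height I had predicted.
- **Hex key:** the last side-camera search did not find it. The scene camera, within 2 px of its starting position, and the picture itself both showed it in place.
- **Fitting and knob positions:** in the last wrist picture the fitting network gave a spot outside the drawer (0.48, -0.354) and the knob was not found. The picture clearly shows both standing inside, so I did not go by the network.
- **Transfer path:** while carrying the fitting over, the arm's speed limit cut the path short, so it travelled about 60 mm lower than planned. Nothing was touched.

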